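Square up a pile of printing blocks

TASK

Lay the loose printing block flat on top of the ragged pile in the registration jig, lengthwise like the others. Then tap the open sides of the pile until every block's edges are flush against the jig's stops on both sides, and after that set the iron weight upright on the middle of the squared pile without pushing it out of true. Set the block and the weight down gently, do not drop them, and leave everything else where it stands.

Things in the scene. Friction and masses are not known exactly. Their poses are not given: they have to be found in the camera images.
- jig: registration jig fixed to the table: aluminium plate 8 mm thick, x -95 to +75, y -115 to +85 mm, on it a grey bed (x +-26, y +-50 mm, top 18 mm above the table) that carries the pile, and three steel stops up to 52 mm above the table on the +x and +y sides; -x and -y are open. Origin: on the table surface, under the place of the centre of a block flush with all stops. x points away from the robot, yaw within 0.3 rad
- side_stops (a point): middle of the gap between the jig's two long-side stops, on the line of their block faces, 33 mm above the table (jig x = +30 mm, y = 0; jig axes). The stops stand at y = +36 and -36 mm, each 14 mm wide, 12 mm deep, so 58 mm is free between them. Long sides go against them; taps opposite each stop straighten the blocks best
- end_stop (a point): middle of the block face of the jig's single end stop, 33 mm above the table (jig x = 0, y = +55 mm; jig axes). The stop is 30 mm wide and 12 mm deep. The blocks' short ends go against it
- block1_c (a point): centre of block 1 of the ragged pile in the jig, counted from the bottom: a flat printing block of plywood with a brown lino face, 60 mm (x) by 110 mm (y) by 6 mm (z), about 50 g, all five alike. It lies flat with its long side roughly along the jig's y axis, up to 0.1 rad askew, its centre 6 to 20 mm short of its squared place in x and y. Axes: x short side, y long side, z up
- block2_c (a point): centre of block 2 of the ragged pile in the jig, counted from the bottom: a flat printing block of plywood with a brown lino face, 60 mm (x) by 110 mm (y) by 6 mm (z), about 50 g, all five alike. It lies flat with its long side roughly along the jig's y axis, up to 0.1 rad askew, its centre 6 to 20 mm short of its squared place in x and y. Axes: x short side, y long side, z up
- block3_c (a point): centre of block 3 of the ragged pile in the jig, counted from the bottom: a flat printing block of plywood with a brown lino face, 60 mm (x) by 110 mm (y) by 6 mm (z), about 50 g, all five alike. It lies flat with its long side roughly along the jig's y axis, up to 0.1 rad askew, its centre 6 to 20 mm short of its squared place in x and y. Axes: x short side, y long side, z up
- block4_c (a point): centre of block 4 of the ragged pile in the jig, counted from the bottom: a flat printing block of plywood with a brown lino face, 60 mm (x) by 110 mm (y) by 6 mm (z), about 50 g, all five alike. It lies flat with its long side roughly along the jig's y axis, up to 0.1 rad askew, its centre 6 to 20 mm short of its squared place in x and y. Axes: x short side, y long side, z up
- block5_c (a point): centre of the loose fifth block (same 60 x 110 x 6 mm, x short side, y long side), lying flat on the table to one side of the jig
- weight_knob (a point): middle of the knob of the dark cast-iron weight, 45 mm above the weight's underside: a disc of 52 mm diameter and 24 mm height with a round knob on top, 28 mm diameter from 38 to 54 mm above the underside (narrower neck below it), about 0.35 to 0.65 kg. It stands upright on the table at the other side of the jig
- ink_tin: bystander, not to be moved: closed ink tin, 74 mm diameter, 55 mm high; origin at its underside
- jar: bystander, not to be moved: brown glass jar with lid, 64 mm diameter, 90 mm high; origin at its underside
- tape: bystander, not to be moved: roll of tape lying flat, 90 mm diameter, 24 mm high; origin at its underside
- brayer: bystander, not to be moved: ink roller, 38 mm diameter and 90 mm wide, with wooden handle; lies beyond the jig; origin at its underside
- ink_knife: bystander, not to be moved: ink knife (spatula) lying between robot and jig; origin at its underside
- brush: bystander, not to be moved: brush lying between robot and jig; origin at its underside

How it is judged (in metres and radians):
On the way, in this order (a step that is already met when the one before it is completed fails the run):
1. the fifth block lies flat on top of the pile, lengthwise, within 30 mm of its place and let go (z of block5_c in the frame of jig between 0.042 and 0.048 m and horizontal distance between block5_c and jig below 0.03 m and angle between the y axis of block5_c and the y axis of jig, either way round below 0.3 rad and angle between block5_c's own z axis and vertical below 0.06 rad and contact force between the fingers and block5 below 0.05 N), for 0.2 s.
2. all five blocks are squared: each within 3 mm of flush with the stops on both sides and within 0.04 rad of straight, the weight not yet on them (x of block1_c in the frame of jig between -0.003 and 0.003 m and y of block1_c in the frame of jig between -0.003 and 0.003 m and angle between the y axis of each of block1_c, block2_c, block3_c, block4_c, block5_c and the y axis of jig, either way round below 0.04 rad and x of block2_c in the frame of jig between -0.003 and 0.003 m and y of block2_c in the frame of jig between -0.003 and 0.003 m and x of block3_c in the frame of jig between -0.003 and 0.003 m and y of block3_c in the frame of jig between -0.003 and 0.003 m and x of block4_c in the frame of jig between -0.003 and 0.003 m and y of block4_c in the frame of jig between -0.003 and 0.003 m and x of block5_c in the frame of jig between -0.003 and 0.003 m and y of block5_c in the frame of jig between -0.003 and 0.003 m and z of block5_c in the frame of jig between 0.042 and 0.048 m and horizontal distance between weight_knob and jig above 0.1 m), for 0.2 s.
3. the weight stands on the middle of the squared pile and is let go (x of block1_c in the frame of jig between -0.003 and 0.003 m and y of block1_c in the frame of jig between -0.003 and 0.003 m and angle between the y axis of each of block1_c, block2_c, block3_c, block4_c, block5_c and the y axis of jig, either way round below 0.04 rad and x of block2_c in the frame of jig between -0.003 and 0.003 m and y of block2_c in the frame of jig between -0.003 and 0.003 m and x of block3_c in the frame of jig between -0.003 and 0.003 m and y of block3_c in the frame of jig between -0.003 and 0.003 m and x of block4_c in the frame of jig between -0.003 and 0.003 m and y of block4_c in the frame of jig between -0.003 and 0.003 m and x of block5_c in the frame of jig between -0.003 and 0.003 m and y of block5_c in the frame of jig between -0.003 and 0.003 m and z of block5_c in the frame of jig between 0.042 and 0.048 m and horizontal distance between weight_knob and block5_c below 0.015 m and z of weight_knob in the frame of jig between 0.09 and 0.096 m and angle between weight_knob's own z axis and vertical below 0.06 rad and contact force between the fingers and weight below 0.05 N), for 0.2 s.
At the end, for the whole second after the job is handed in: all five blocks lie in the jig in one pile (the fifth on top), each within 3 mm of flush with the stops on both sides and within 0.04 rad of straight; the weight stands upright on the top block within 15 mm of its centre; everything is at rest and let go (x of block1_c in the frame of jig between -0.003 and 0.003 m and y of block1_c in the frame of jig between -0.003 and 0.003 m and angle between the y axis of each of block1_c, block2_c, block3_c, block4_c, block5_c and the y axis of jig, either way round below 0.04 rad and x of block2_c in the frame of jig between -0.003 and 0.003 m and y of block2_c in the frame of jig between -0.003 and 0.003 m and x of block3_c in the frame of jig between -0.003 and 0.003 m and y of block3_c in the frame of jig between -0.003 and 0.003 m and x of block4_c in the frame of jig between -0.003 and 0.003 m and y of block4_c in the frame of jig between -0.003 and 0.003 m and x of block5_c in the frame of jig between -0.003 and 0.003 m and y of block5_c in the frame of jig between -0.003 and 0.003 m and z of block5_c in the frame of jig between 0.042 and 0.048 m and horizontal distance between weight_knob and block5_c below 0.015 m and z of weight_knob in the frame of jig between 0.09 and 0.096 m and angle between weight_knob's own z axis and vertical below 0.06 rad and linear speed of each of block1, block2, block3, block4, block5, weight below 0.01 m/s); the robot touches nothing.
It fails at once if the weight or the fifth block is dropped (falls free faster than 0.6 m/s, a drop of about 2 cm) ((contact force between the fingers and weight below 0.05 N and linear speed of weight above 0.6 m/s) or (contact force between the fingers and block5 below 0.05 N and linear speed of block5 above 0.6 m/s)).
It fails at once if a bystander is moved by more than 20 mm (distance of any of ink_tin, jar, tape, brayer, ink_knife, brush from where it was at the start of the episode above 0.02 m).
It also fails if it takes over 72 s, if anything falls off the work surface, if the arm or the gripper's body presses on something with over 40 N, if the wrist force passes 120 N, or if a joint passes its speed limit or range.

ROBOT

A 6-joint arm with a two-finger parallel gripper is mounted at the origin on the work surface. World frame = base frame: x ahead of the robot, y to its left, z up, the work surface at z = 0. Lengths are in m, angles in degrees, forces in N, time in s.
With the tool pointing down it reaches from about 0.375 to 0.975 m from the base axis. Payload 3.8 kg.
Tool frame: the origin (TCP) lies on the centre line of the jaws, within the pads' length; the fingertips stand 14 mm ahead of it and the grasp point (between the pads) lies 5 mm behind it (tips_ahead is the distance from the TCP to the fingertips, in m); x points along the fingers, z is the direction in which the jaws open and shut, and the axes are right-handed (so a half turn about x gives the same grasp; the last joint's range is limited). The gripper opens to 85 mm and grips with 20 to 120 N. Pads are 22 mm wide; open, the fingers measure 114 mm over their backs; the gripper's body (76 mm by 85 mm) begins 54 mm behind the grasp point. The pads swing forward as they close: fully open they stand 13 mm farther back than shut.
Start: joints at [-65.655, 15.12, 91.902, -0, 72.978, -2.114], TCP at [0.301, -0.604, 0.245] pointing down, gripper open.
Joint ranges: [-150.88, 150.88], [-54.13, 125.18], [17.81, 147.31], [-75.09, 255.09], [0, 152.58], [-146.25, 146.25]. Speed limits (degrees/s): [147.25, 147.25, 180, 180, 180, 180].

INTERFACE

Orientations are given as a 3x3 rotation matrix whose columns are the frame's x, y, z axes.
In Python, from plant import get_state, read_camera, sign_off, tips_ahead gives the robot as it stands. The module is installed in compiled form; this text tells all that it offers.
- The arm moves only by the tool play_rows, never from a script. Its argument "moves" is a list of rows, each an object of numbers: "fingers": the closure, from 0 (fully open) to 1 (shut); "dx", "dy", "dz": the shift along the tool's x, y, z in cm; "spin": the turn about the tool's x in rad. A call has 1 to 10 rows; each row is the pose to reach, as a shift and turn from the pose measured when the call began, along the tool's axes at that moment; what a row does not reach only later rows make up. A row lasts 1/10 s, in which the tool goes at most 50 mm and 8.59 degrees, less where a joint would pass 70% of its speed; a pose out of reach is approached as far as the arm can. A call with a gripper value outside its range is refused whole. The fingers move at their own pace and stop on an object; "grip_force" is the grip in N (left out, the last holds). Time passes only in rows, so rows that repeat a pose let the fingers close. It gives the time, the measured TCP pose, the force and the opening at its end, in the units of the state.
- get_state(): the state, without advancing time (a new reading comes with each control period).
- read_camera(name): name is "scene" or "top" or "wrist"; returns a dict with "color" (420x560x3 uint8, red, green, blue), "fov_y" (degrees; the focal length in pixels is half the picture's height over the tangent of half this angle, whatever the lens; pixels are square), "cx", "cy" (the principal point, pixels), "position" and "orientation" of the camera in the world; the wrist camera has in their place "mount" (4x4, takes a point from camera to tool coordinates, whose origin is the TCP and whose axes are the tool frame's). Camera axes: x right, y down, z forward; pixel columns grow to the right and rows downward; lengths in m; the calibration is good to about 2 mm. A picture is of the moment at which its call begins: read the wrist's pose just before it. There is no depth.
- sign_off(): hands the job in, once; it reports no verdict.
The state is a dict: "clock": time; "joint_pos": joint angles; "dq": joint speeds; "effort": joint torques, N m; "eef_pos": TCP position; "tcp_rot": TCP orientation; "force": force on the tool from outside, world axes, zero at the start; "torque": the same for the moment, N m; "width": opening from 0.0 (shut) to 1.0 (fully open).
Only numpy, scipy, OpenCV 4.12 (cv2) and the standard library are available. Lean on these libraries where they do the work, as an engineer would, in place of code of your own. Each camera call takes 0.05 s, during which the arm holds its last target.

## Working session

There is one attempt and no reset: what is moved stays moved. The work goes in short steps, Python scripts to look and compute and a tool call to move; the robot and the scene stay as the last step left them, time stands still between calls to the robot, and variables do not carry over. Pictures are saved under pics/ and viewed, and the job is handed in when it is done.

Besides the shell and the picture viewer there is one more tool, called after "Emit:" in YAML: its name, and indented under it one key for each argument. play_rows: Moves the arm, as the interface text tells. Its arguments: {"type":"object","properties":{"moves":{"type":"array","items":{"type":"object","properties":{"fingers":{"type":"number"},"dx":{"type":"number"},"dy":{"type":"number"},"dz":{"type":"number"},"spin":{"type":"number"}}}},"grip_force":{"type":"number"}},"required":["moves"]}

```bash
mkdir -p pics
python3 - <<'E'
from plant import *
import cv2
s=get_state();print(s); print(tips_ahead)
for n in("scene","top","wrist"):
    c=read_camera(n);cv2.imwrite(f"pics/{n}0.png",c["color"][:,:,::-1]);print(n,{k:v for k,v in c.items() if k!="color"})
E
```

```text
{'clock': 0.0, 'joint_pos': array([-6.56555996e+01,  1.51693819e+01,  9.19819210e+01, -7.27725965e-05,
        7.29768432e+01, -2.11485677e+00]), 'dq': array([-0.06156244,  0.00235735, -0.12782186, -0.06781808, -0.09013733,
        0.028133  ]), 'effort': array([ 6.35746183e-04, -5.15116811e+01, -3.67311716e+01, -2.49517552e-04,
        1.29612905e-02, -2.58025989e-05]), 'eef_pos': array([ 0.3004556 , -0.60365926,  0.24395307]), 'tcp_rot': array([[-9.23066474e-04,  8.95251296e-01,  4.45560618e-01],
       [ 2.03720266e-03,  4.45561566e-01, -8.95248982e-01],
       [-9.99997499e-01,  8.13229537e-05, -2.23509127e-03]]), 'force': array([-0.72663827,  0.06198555, -0.28181893]), 'torque': array([ 0.00552518,  0.0224915 , -0.03001164]), 'width': 0.9984917050673269}
0.014
scene {'fov_y': 45.97790744178123, 'cx': 272.63003115971566, 'cy': 209.5574188562805, 'position': array([ 1.13037697, -0.50549474,  0.94030639]), 'orientation': array([[ 0.61482754,  0.58935   , -0.52407411],
       [ 0.78849772, -0.4458069 ,  0.42370691],
       [ 0.01607581, -0.67373792, -0.7387955 ]])}
top {'fov_y': 49.03836318809505, 'cx': 275.88872527599045, 'cy': 197.8425882059271, 'position': array([0.40570467, 0.0116447 , 1.2749615 ]), 'orientation': array([[-0.02091205, -0.99471554,  0.10051703],
       [-0.99969284,  0.0194667 , -0.01533868],
       [ 0.01330089, -0.10080692, -0.99481709]])}
wrist {'fov_y': 60.49640950928436, 'cx': 277.8378777949539, 'cy': 207.24034224438705, 'mount': array([[ 1.25659217e-03, -3.07226503e-01,  9.51635590e-01,
        -1.28445765e-01],
       [-1.04074399e-03, -9.51636228e-01, -3.07225335e-01,
         7.80586817e-02],
       [ 9.99998669e-01, -6.04352068e-04, -1.51556277e-03,
         7.50217056e-05],
       [ 0.00000000e+00,  0.00000000e+00,  0.00000000e+00,
         1.00000000e+00]])}
```

View pics/scene0.png

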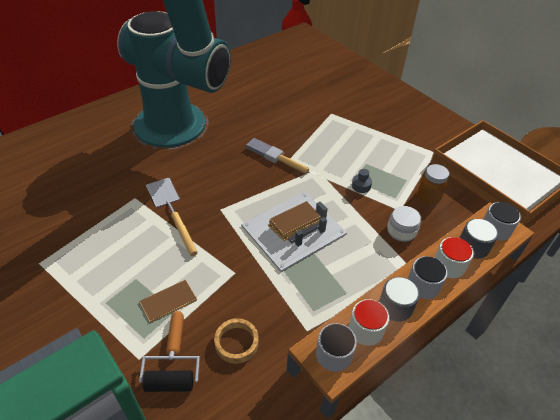

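View pics/top0.png

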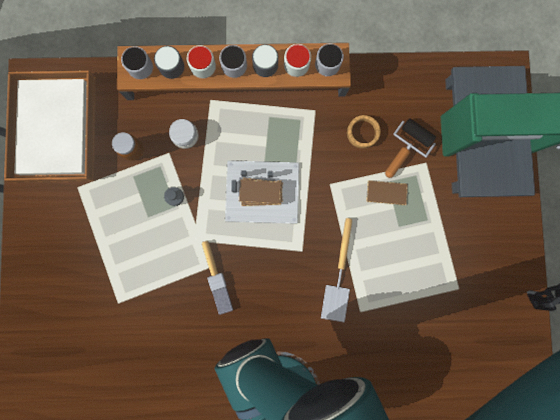

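View pics/wrist0.png

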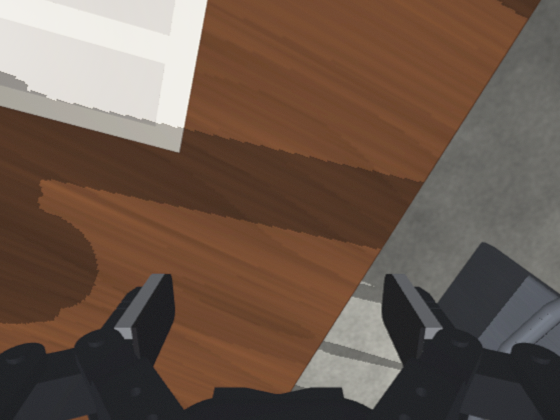

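The scene and top views agree. In the top view the loose block is at (388,191), the jig with the pile at (262,192) and the weight at (173,196). The end stop is at (235,186) and the side stops are at (245,175) and (270,175). Next I'll measure them.

```bash
cat > h.py <<'E'
import numpy as np, cv2
from plant import *
def cam(n):
    s=get_state(); c=read_camera(n)
    if "mount" in c:
        T=np.eye(4);T[:3,:3]=s["tcp_rot"];T[:3,3]=s["eef_pos"];T=T@c["mount"]
        c["position"]=T[:3,3];c["orientation"]=T[:3,:3]
    h=c["color"].shape[0]; c["f"]=h/2/np.tan(np.radians(c["fov_y"]/2)); c["bgr"]=np.ascontiguousarray(c["color"][:,:,::-1])
    return c
def ray(c,px,z):
    px=np.atleast_2d(px).astype(float)
    d=np.c_[(px[:,0]-c["cx"])/c["f"],(px[:,1]-c["cy"])/c["f"],np.ones(len(px))]@c["orientation"].T
    return c["position"]+d*((z-c["position"][2])/d[:,2])[:,None]
def proj(c,P):
    q=(np.atleast_2d(P)-c["position"])@c["orientation"]
    return np.c_[q[:,0]/q[:,2]*c["f"]+c["cx"],q[:,1]/q[:,2]*c["f"]+c["cy"]]
def crop(c,x0,y0,w,h,k,name):
    cv2.imwrite("pics/"+name,cv2.resize(c["bgr"][y0:y0+h,x0:x0+w],None,fx=k,fy=k,interpolation=cv2.INTER_CUBIC))
def blobs(c,lo,hi,roi,amin=30):
    x0,y0,x1,y1=roi; hsv=cv2.cvtColor(c["bgr"],cv2.COLOR_BGR2HSV); m=cv2.inRange(hsv,lo,hi)
    k=np.zeros_like(m);k[y0:y1,x0:x1]=m[y0:y1,x0:x1]
    return [q for q in cv2.findContours(k,cv2.RETR_EXTERNAL,cv2.CHAIN_APPROX_NONE)[0] if cv2.contourArea(q)>amin]
E
python3 - <<'E'
from h import *
c=cam("top"); crop(c,190,130,160,120,5,"t1.png"); 
s=cam("scene"); crop(s,230,170,140,105,5,"s1.png")
for px,z in(((388,191),.006),((262,192),.042),((173,196),.05)): print(px,ray(c,px,z))
E
```

```text
(388, 191) [[ 0.54695638 -0.3203921   0.006     ]]
(262, 192) [[0.54683558 0.029721   0.042     ]]
(173, 196) [[0.53978601 0.26709741 0.05      ]]
```

View pics/t1.png

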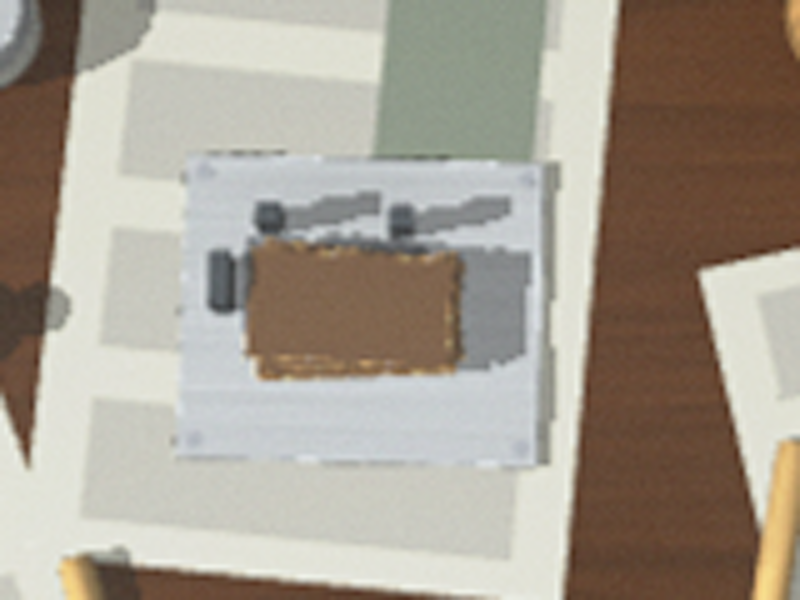

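View pics/s1.png

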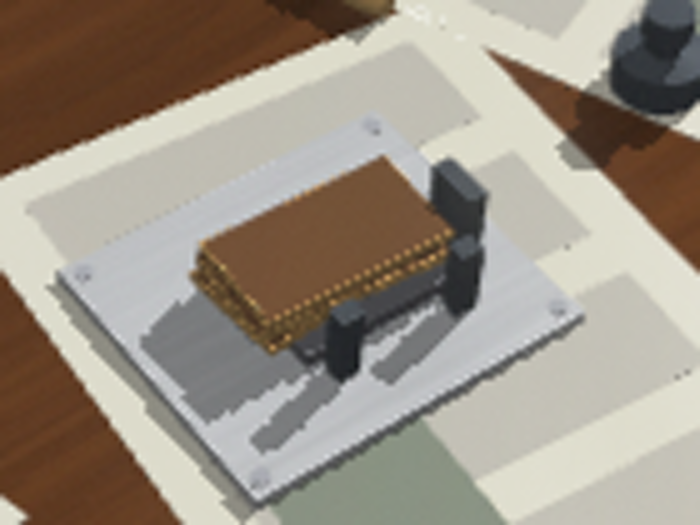

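Run:
```python
from h import *
c=cam("top"); crop(c,320,110,140,105,5,"t2.png"); s=cam("scene"); crop(s,120,270,120,110,5,"s2.png")
hsv=cv2.cvtColor(c["bgr"],cv2.COLOR_BGR2HSV); 
for p in((240,230),(380,195),(262,192),(215,230),(173,196)): print(p,hsv[p[1],p[0]])
w=cam("wrist")
# tip plane: intersect wrist rays with tool plane z=-0.0425
M=w["mount"]
for px in((172,275),(145,275),(160,335),(122,335),(385,275)):
    d=M[:3,:3]@np.array([(px[0]-w["cx"])/w["f"],(px[1]-w["cy"])/w["f"],1]);o=M[:3,3]
    zz=-.0425 if px[0]<278 else .0425
    print(px,o+d*(zz-o[2])/d[2])
```

```text
(240, 230) [ 33  14 203]
(380, 195) [ 14 110 123]
(262, 192) [ 14  93 132]
(215, 230) [ 33  13 201]
(173, 196) [104  26 107]
(172, 275) [ 0.0002704   0.00804589 -0.0425    ]
(145, 275) [-0.02578767  0.02222277 -0.0425    ]
(160, 335) [-0.01943826 -0.00535718 -0.0425    ]
(122, 335) [-0.04592621  0.01491303 -0.0425    ]
(385, 275) [-0.00025768  0.00830304  0.0425    ]
```

View pics/t2.png

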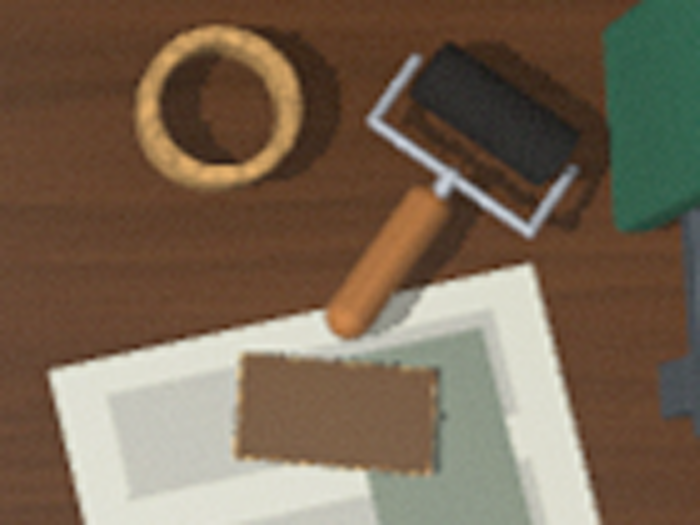

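View pics/s2.png

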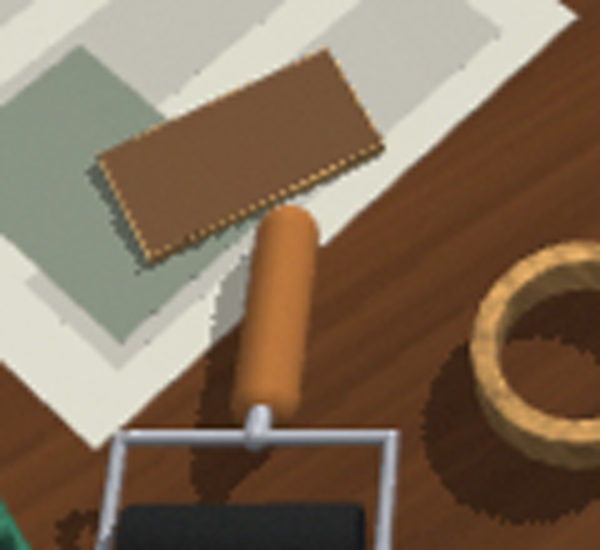

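Zoomed in, the loose block's corners are at crop (240,353), (437,368), (433,472) and (236,458). The brayer handle ends about 13 mm from its far long side, near the middle. I'll grip the block off-centre towards +y to clear the handle.

Run:
```python
from h import *
for n,roi5,roij in(("top",(350,178,425,215),(220,155,310,230)),("scene",(130,270,205,325),(235,185,360,275))):
    c=cam(n); hsv=cv2.cvtColor(c["bgr"],cv2.COLOR_BGR2HSV)
    if n=="top": b=blobs(c,(5,60,40),(25,255,255),roi5,150)
    else: b=blobs(c,(5,60,40),(25,255,255),roi5,150)
    for q in b:
        p=cv2.boxPoints(cv2.minAreaRect(q)); W=ray(c,p,.005); print(n,"b5 px",p.round(1).tolist(),"ctr",W.mean(0).round(4), [np.linalg.norm(W[i]-W[i-1]).round(4) for i in(1,2)])
        e=W[1]-W[0] if np.linalg.norm(W[1]-W[0])>np.linalg.norm(W[2]-W[1]) else W[2]-W[1]; print("long-axis deg",np.degrees(np.arctan2(e[1],e[0]))%180)
    print(hsv[[225,160,228],[240,255,280]] if n=="top" else hsv[235,250])
    b=blobs(c,(95,8,90),(130,80,255),roij,300)
    for q in b:
        h=cv2.convexHull(q); r=cv2.approxPolyDP(h,6,True)[:,0]; print("jig px",r.tolist()); W=ray(c,r,.008); print(W.round(4)); print(np.linalg.norm(W-np.roll(W,1,0),axis=1).round(4))
```

```text
top b5 px [[365.70001220703125, 201.6999969482422], [367.29998779296875, 180.1999969482422], [407.3999938964844, 183.0], [405.8999938964844, 204.60000610351562]] ctr [ 0.5434 -0.3165  0.005 ] [np.float64(0.0606), np.float64(0.1126)]
long-axis deg 84.79095094480135
[[ 33  13 204]
 [ 27  11 200]
 [ 27  14 202]]
jig px [[228, 162], [297, 163], [296, 222], [226, 220]]
[[ 0.6366  0.1233  0.008 ]
 [ 0.6302 -0.0688  0.008 ]
 [ 0.4658 -0.0619  0.008 ]
 [ 0.4752  0.1305  0.008 ]]
[0.1616 0.1923 0.1646 0.1926]
scene b5 px [[138.3000030517578, 300.29998779296875], [192.0, 275.29998779296875], [212.8000030517578, 319.8999938964844], [159.10000610351562, 344.8999938964844]] ctr [ 0.5698 -0.3139  0.005 ] [np.float64(0.1285), np.float64(0.1269)]
long-axis deg 83.58412859672505
[120   5  97]
```

Run:
```python
from h import *
J=np.array([[75,85],[75,-115],[-95,-115],[-95,85]])/1e3
def fit(W):
    W=W[:,:2]; a=J-J.mean(0); b=W-W.mean(0); H=a.T@b; th=np.arctan2(H[0,1]-H[1,0],H[0,0]+H[1,1]); R=np.array([[np.cos(th),-np.sin(th)],[np.sin(th),np.cos(th)]])
    t=W.mean(0)-R@J.mean(0); return t,np.degrees(th),((J@R.T+t)-W).round(4).tolist()
c=cam("top"); p=np.array([[187,155],[553,163],[537,466],[177,458]]); print(fit(ray(c,np.array([190,130])+(p+.5)/5-.5,.008)))
c=cam("scene"); p=np.array([[583,316],[258,503],[59,272],[372,112]]); print(fit(ray(c,np.array([230,170])+(p+.5)/5-.5,.008)))
c=cam("scene"); p=np.array([[97,160],[327,48],[384,148],[148,262]]); W=ray(c,np.array([120,270])+(p+.5)/5-.5,.006);print(W.round(4),W.mean(0))
```

```text
(array([0.56283944, 0.04373872]), np.float64(-2.834862522723468), [[0.0013, -0.0012], [-0.0003, 0.003], [-0.0013, -0.0019], [0.0002, 0.0]])
(array([0.56024431, 0.04604446]), np.float64(-2.7337714631373675), [[0.0005, 0.0017], [0.0003, -0.0015], [-0.0007, -0.0019], [-0.0001, 0.0017]])
[[ 0.5059 -0.3678  0.006 ]
 [ 0.516  -0.2582  0.006 ]
 [ 0.5762 -0.2657  0.006 ]
 [ 0.5635 -0.3743  0.006 ]] [ 0.54041142 -0.3165085   0.006     ]
```

Emit:
play_rows:
  moves:
    - {"dy": 4.5,"dz": -2.2,"spin": -0.14,"fingers": 0.15}
    - {"dy": 9,"dz": -4.4,"spin": -0.28,"fingers": 0.15}
    - {"dy": 13.5,"dz": -6.6,"spin": -0.42,"fingers": 0.15}
    - {"dy": 18,"dz": -8.8,"spin": -0.56,"fingers": 0.15}
    - {"dy": 22.5,"dz": -11,"spin": -0.7,"fingers": 0.15}
    - {"dy": 27,"dz": -13.2,"spin": -0.84,"fingers": 0.15}
    - {"dy": 31.5,"dz": -15.4,"spin": -0.95,"fingers": 0.15,"dx": 2}
    - {"dy": 36.05,"dz": -17.6,"spin": -1.018,"fingers": 0.15,"dx": 5}
    - {"dy": 36.05,"dz": -17.6,"spin": -1.018,"fingers": 0.15,"dx": 9}
    - {"dy": 36.05,"dz": -17.6,"spin": -1.018,"fingers": 0.15,"dx": 13}

```text
$.moves[0]: bad value
```

Run:
```python
from h import *
s=get_state();print(s["eef_pos"],s["tcp_rot"].round(4).tolist(),s["width"],s["joint_pos"].round(1))
w=cam("wrist");cv2.imwrite("pics/w1.png",w["bgr"])
```

```text
[ 0.30078066 -0.60430042  0.24531034] [[0.0001, 0.8953, 0.4456], [-0.0, 0.4456, -0.8953], [-1.0, 0.0, 0.0001]] 0.998759031070314 [-65.7  15.1  91.9   0.   73.   -2.1]
```

View pics/w1.png

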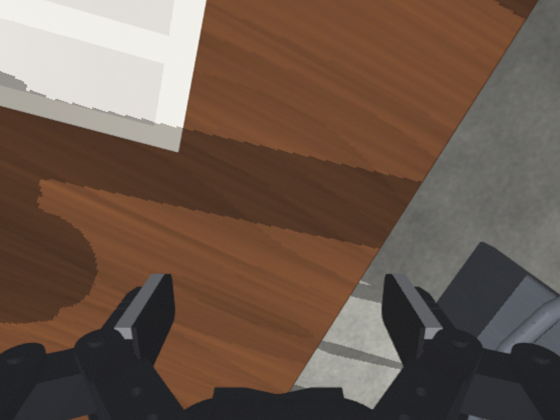

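Emit:
play_rows:
  moves:
    - {"dx": 0,"dy": 4.5,"dz": -2.2,"spin": -0.14,"fingers": 0.15}
    - {"dx": 0,"dy": 9,"dz": -4.4,"spin": -0.28,"fingers": 0.15}
    - {"dx": 0,"dy": 13.5,"dz": -6.6,"spin": -0.42,"fingers": 0.15}
    - {"dx": 0,"dy": 18,"dz": -8.8,"spin": -0.56,"fingers": 0.15}
    - {"dx": 0,"dy": 22.5,"dz": -11,"spin": -0.7,"fingers": 0.15}
    - {"dx": 0,"dy": 27,"dz": -13.2,"spin": -0.84,"fingers": 0.15}
    - {"dx": 2,"dy": 31.5,"dz": -15.4,"spin": -0.95,"fingers": 0.15}
    - {"dx": 5,"dy": 36.0,"dz": -17.6,"spin": -1.018,"fingers": 0.15}
    - {"dx": 9,"dy": 36.0,"dz": -17.6,"spin": -1.018,"fingers": 0.15}
    - {"dx": 13,"dy": 36.0,"dz": -17.6,"spin": -1.018,"fingers": 0.15}

```text
clock: 1.7
eef_pos: [0.5465, -0.2842, 0.1147]
tcp_rot: [[0.002, 0.087, 0.996], [-0.001, 0.996, -0.087], [-1.0, -0.0, 0.002]]
force: [0.0, -0.5, -1.0]
width: 0.852
```

Run:
```python
from h import *
s=get_state();print(s["eef_pos"],s["tcp_rot"].round(4).tolist(),s["width"],s["joint_pos"].round(1))
w=cam("wrist");cv2.imwrite("pics/w2.png",w["bgr"])
```

```text
[ 0.54648686 -0.28419423  0.11465474] [[0.002, 0.0872, 0.9962], [-0.0007, 0.9962, -0.0872], [-1.0, -0.0005, 0.0021]] 0.8520639995336022 [-29.8  15.1 106.5   0.   58.3 -24.8]
```

View pics/w2.png

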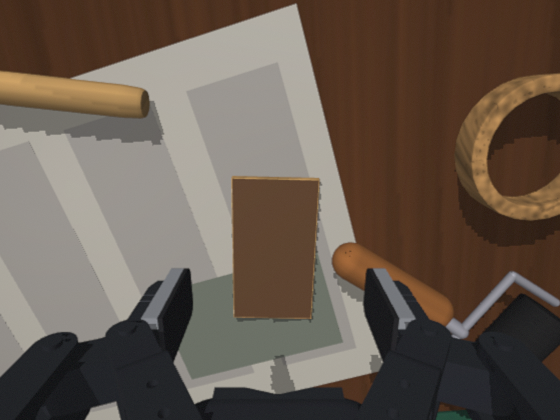

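Run:
```python
from h import *
w=cam("wrist"); W=ray(w,[(233,177),(320,179),(312,320),(235,318)],.006);print(W.round(4),W.mean(0))
print([np.linalg.norm(W[i]-W[i-1]).round(4) for i in range(4)])
for i,j in((0,3),(1,2)): e=W[i]-W[j];print(np.degrees(np.arctan2(e[1],e[0])))
print("handle",ray(w,[(333,258),(345,243),(340,270)],.015))
s=get_state()
print("tool",(W-s["eef_pos"])@s["tcp_rot"])
M=w["mount"];o=M[:3,3]
for px,zz in(((190,270),-.036),((367,270),.036)):
    d=M[:3,:3]@np.array([(px[0]-w["cx"])/w["f"],(px[1]-w["cy"])/w["f"],1]); print(o+d*(zz-o[2])/d[2])
```

```text
[[ 0.5125 -0.2539  0.006 ]
 [ 0.5687 -0.2601  0.006 ]
 [ 0.5571 -0.3662  0.006 ]
 [ 0.5005 -0.3599  0.006 ]] [ 0.5346896  -0.31002384  0.006     ]
[np.float64(0.1066), np.float64(0.0566), np.float64(0.1067), np.float64(0.057)]
83.52384822381674
83.72148269707876
handle [[ 0.57369071 -0.3127861   0.015     ]
 [ 0.58203967 -0.3025829   0.015     ]
 [ 0.57801431 -0.32209021  0.015     ]]
tool [[ 0.10301308  0.02574526 -0.02902406]
 [ 0.10233297  0.0245775   0.02756735]
 [ 0.1017852  -0.08209274  0.02541811]
 [ 0.10247003 -0.08085847 -0.03153984]]
[ 0.00226266  0.00957505 -0.036     ]
[0.00422656 0.0085443  0.036     ]
```

Run:
```python
from h import *
w=cam("wrist"); 
crop(w,200,150,160,200,3,"w2c.png")
b=blobs(w,(0,90,40),(25,255,255),(205,160,330,335),1000)
for q in b:
    r=cv2.approxPolyDP(cv2.convexHull(q),5,True)[:,0]; print(r.tolist()); W=ray(w,r,.006); print(W.round(4),W.mean(0),np.linalg.norm(W-np.roll(W,1,0),axis=1))
print(w["f"],w["position"],w["orientation"].round(3).tolist())
```

```text
[[243, 180], [329, 182], [321, 325], [243, 322]]
[[ 0.5176 -0.2574  0.006 ]
 [ 0.5738 -0.2637  0.006 ]
 [ 0.5626 -0.373   0.006 ]
 [ 0.5045 -0.3657  0.006 ]] [ 0.53963946 -0.31494494  0.006     ] [0.10911484 0.05662632 0.10996172 0.05852237]
360.1188753511177 [ 0.54851582 -0.2058058   0.23737596] [[0.996, -0.082, -0.04], [-0.09, -0.95, -0.298], [-0.014, 0.3, -0.954]]
```

View pics/w2c.png

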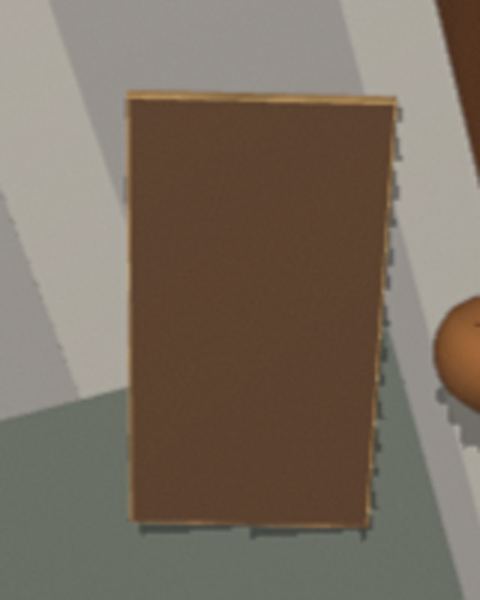

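```bash
cat >> h.py <<'E'
def go(x,y,z,yaw=None,cl=None):
    s=get_state();R=s["tcp_rot"];d=R.T@(np.array([x,y,z])-s["eef_pos"])*100
    cur=np.degrees(np.arctan2(R[1,2],R[0,2])); print("pos",s["eef_pos"].round(4),"yaw",cur.round(2),"w",round(s["width"],3),"F",s["force"].round(2),"t",s["clock"])
    print("dx,dy,dz",d.round(2),"spin",None if yaw is None else -np.radians((yaw-cur+180)%360-180).round(3))
E
python3 -c "
from h import *
go(.544,-.2846,.05,-5.5)"
```

```text
pos [ 0.5422 -0.2845  0.1121] yaw -5.17 w 0.846 F [ 0.53 -0.33  0.41] t 1.85
dx,dy,dz [ 6.21 -0.01  0.22] spin 0.006
```

Emit:
play_rows:
  moves:
    - {"dx": 4,"dy": 0,"dz": 0.2,"spin": 0,"fingers": 0.294}
    - {"dx": 6.2,"dy": 0,"dz": 0.2,"spin": 0,"fingers": 0.294}
    - {"dx": 6.2,"dy": 0,"dz": 0.2,"spin": 0,"fingers": 0.294}
    - {"dx": 6.2,"dy": 0,"dz": 0.2,"spin": 0,"fingers": 0.294}

```text
clock: 2.25
eef_pos: [0.5451, -0.2859, 0.0526]
tcp_rot: [[-0.004, 0.091, 0.996], [0.002, 0.996, -0.091], [-1.0, 0.002, -0.004]]
force: [0.4, -0.4, 0.4]
width: 0.708
```

Run:
```python
from h import *
w=cam("wrist");cv2.imwrite("pics/w3.png",w["bgr"])
go(.544,-.2846,.05,-5.5)
```

```text
pos [ 0.5457 -0.2862  0.0533] yaw -5.22 w 0.705 F [0.98 0.08 0.78] t 2.3
dx,dy,dz [ 0.33  0.14 -0.19] spin 0.005
```

View pics/w3.png

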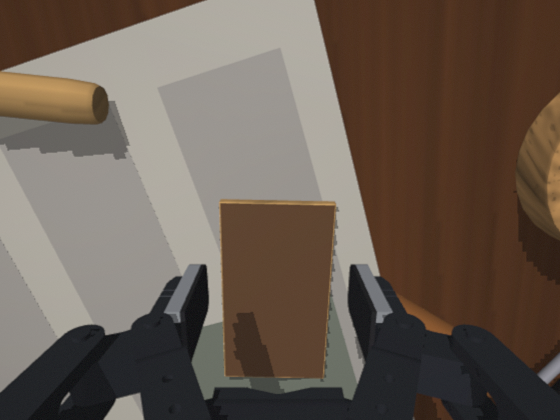

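Run:
```python
from h import *
w=cam("wrist");M=w["mount"];o=M[:3,3]
crop(w,150,250,260,70,3,"w3c.png")
for px,zz in(((207,267),-.030),((349,266),.030)):
    d=M[:3,:3]@np.array([(px[0]-w["cx"])/w["f"],(px[1]-w["cy"])/w["f"],1]); print(o+d*(zz-o[2])/d[2])
b=blobs(w,(0,90,40),(25,255,255),(210,160,345,400),1000)
for q in b:
    r=cv2.approxPolyDP(cv2.convexHull(q),5,True)[:,0]; print(r.tolist()); W=ray(w,r,.006); print(W.round(4),W.mean(0),np.linalg.norm(W-np.roll(W,1,0),axis=1))
for i in range(3):
    print(get_state()["eef_pos"]);read_camera("top")
```

```text
[ 0.00657161  0.00870096 -0.03      ]
[0.01105606 0.00686976 0.03      ]
[[219, 199], [333, 202], [321, 376], [223, 373]]
[[ 0.5176 -0.2573  0.006 ]
 [ 0.5753 -0.2642  0.006 ]
 [ 0.5631 -0.3731  0.006 ]
 [ 0.5045 -0.3657  0.006 ]] [ 0.5401065  -0.31509363  0.006     ] [0.1091436  0.05811111 0.10958813 0.05903124]
[ 0.5459443  -0.28619027  0.05347825]
[ 0.54581459 -0.28605696  0.05331086]
[ 0.5455349  -0.28575168  0.05291949]
```

View pics/w3c.png

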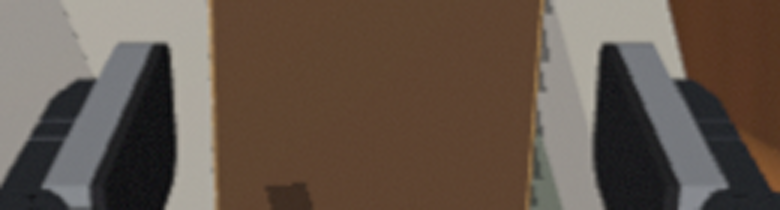

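Emit:
play_rows:
  moves:
    - {"dx": 0,"dy": 0.1,"dz": -0.27,"spin": 0.005,"fingers": 0.17}
    - {"dx": 0,"dy": 0.1,"dz": -0.27,"spin": 0.005,"fingers": 0.17}
    - {"dx": 2.2,"dy": 0.1,"dz": -0.27,"spin": 0.005,"fingers": 0.17}
    - {"dx": 4.0,"dy": 0.1,"dz": -0.27,"spin": 0.005,"fingers": 0.17}
    - {"dx": 4.2,"dy": 0.1,"dz": -0.27,"spin": 0.005,"fingers": 0.17}
    - {"dx": 4.2,"dy": 0.1,"dz": -0.27,"spin": 0.005,"fingers": 0.17}
    - {"dx": 4.2,"dy": 0.1,"dz": -0.27,"spin": 0.005,"fingers": 0.17}

```text
clock: 3.2
eef_pos: [0.5431, -0.2845, 0.0113]
tcp_rot: [[-0.002, 0.095, 0.995], [0.001, 0.995, -0.095], [-1.0, 0.001, -0.002]]
force: [0.2, -0.4, 0.9]
width: 0.828
```

Run:
```python
from h import *
w=cam("wrist");cv2.imwrite("pics/w4.png",w["bgr"])
go(.543,-.2846,.01,-5.5)
```

```text
pos [ 0.5433 -0.2847  0.0116] yaw -5.47 w 0.83 F [-0.54 -0.32  0.62] t 3.25
dx,dy,dz [ 0.16  0.   -0.03] spin 0.0
```

View pics/w4.png

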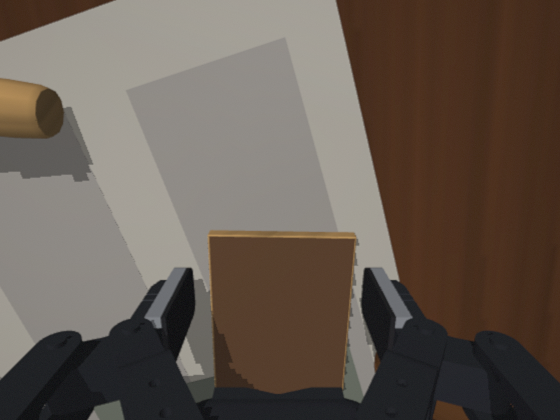

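The block lies between the fingers, with gaps of about 16 px on the left and 10 px on the right. I'll close on it gently.

Emit:
play_rows:
  moves:
    - {"dx": 0.1,"dy": 0,"dz": 0,"spin": 0,"fingers": 0.25}
    - {"dx": 0.1,"dy": 0,"dz": 0,"spin": 0,"fingers": 0.4}
    - {"dx": 0.1,"dy": 0,"dz": 0,"spin": 0,"fingers": 0.4}
    - {"dx": 0.1,"dy": 0,"dz": 0,"spin": 0,"fingers": 0.4}
    - {"dx": 0.1,"dy": 0,"dz": 0,"spin": 0,"fingers": 0.4}
  grip_force: 25

```text
clock: 3.75
eef_pos: [0.5443, -0.2852, 0.0119]
tcp_rot: [[0.0, 0.095, 0.995], [-0.0, 0.995, -0.095], [-1.0, -0.0, 0.0]]
force: [0.5, 0.2, 4.9]
width: 0.686
```

Run:
```python
from h import *
w=cam("wrist");cv2.imwrite("pics/w5.png",w["bgr"])
go(.543,-.2846,.01,-5.5)
```

```text
pos [ 0.5443 -0.2852  0.0119] yaw -5.48 w 0.685 F [-0.23  0.04  5.96] t 3.8
dx,dy,dz [ 0.19  0.05 -0.14] spin 0.0
```

View pics/w5.png

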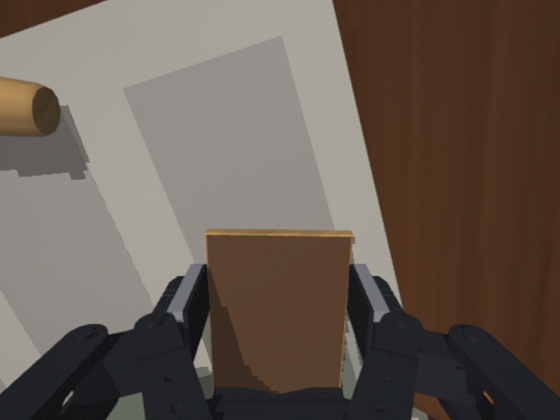

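Emit:
play_rows:
  moves:
    - {"dx": -2,"dy": 0,"dz": 0,"spin": 0,"fingers": 0.4}
    - {"dx": -5,"dy": 0,"dz": 0,"spin": 0,"fingers": 0.4}
    - {"dx": -9,"dy": 0,"dz": 0,"spin": 0,"fingers": 0.4}
    - {"dx": -10,"dy": 0,"dz": 0,"spin": 0,"fingers": 0.4}
    - {"dx": -10,"dy": 0,"dz": 0,"spin": 0,"fingers": 0.4}

```text
clock: 4.3
eef_pos: [0.5459, -0.2861, 0.1144]
tcp_rot: [[0.005, 0.095, 0.995], [-0.003, 0.995, -0.095], [-1.0, -0.002, 0.005]]
force: [-0.7, -0.9, 0.2]
width: 0.685
```

Run:
```python
from h import *
w=cam("wrist");cv2.imwrite("pics/w6.png",w["bgr"])
go(.5551,.0573,.11,-2.8)
```

```text
pos [ 0.5445 -0.2853  0.1123] yaw -5.47 w 0.688 F [-0.14 -0.19 -2.03] t 4.35
dx,dy,dz [ 0.2  34.21 -2.22] spin -0.047
```

View pics/w6.png

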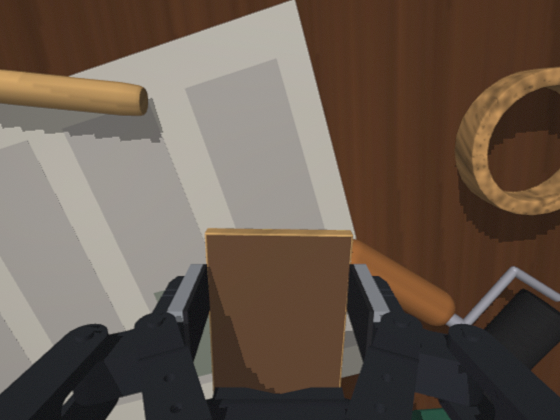

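The block is lifted and level in the jaws, unchanged from before the lift. I'll carry it over to the jig.

Emit:
play_rows:
  moves:
    - {"dx": 0,"dy": 4,"dz": -0.25,"spin": -0.01,"fingers": 0.4}
    - {"dx": 0,"dy": 8,"dz": -0.5,"spin": -0.02,"fingers": 0.4}
    - {"dx": 0,"dy": 12,"dz": -0.75,"spin": -0.03,"fingers": 0.4}
    - {"dx": 0,"dy": 16,"dz": -1.0,"spin": -0.04,"fingers": 0.4}
    - {"dx": 0,"dy": 20,"dz": -1.3,"spin": -0.047,"fingers": 0.4}
    - {"dx": 0,"dy": 24,"dz": -1.6,"spin": -0.047,"fingers": 0.4}
    - {"dx": 0,"dy": 28,"dz": -1.9,"spin": -0.047,"fingers": 0.4}
    - {"dx": 0,"dy": 32,"dz": -2.1,"spin": -0.047,"fingers": 0.4}
    - {"dx": 0,"dy": 34.2,"dz": -2.22,"spin": -0.047,"fingers": 0.4}
    - {"dx": 0,"dy": 34.2,"dz": -2.22,"spin": -0.047,"fingers": 0.4}

```text
clock: 5.35
eef_pos: [0.553, 0.0599, 0.1091]
tcp_rot: [[-0.003, 0.045, 0.999], [-0.001, 0.999, -0.045], [-1.0, -0.001, -0.003]]
force: [-0.1, 0.1, -0.3]
width: 0.691
```

Emit:
play_rows:
  moves:
    - {"dx": 0,"dy": 0,"dz": 0,"spin": 0,"fingers": 0.4}
    - {"dx": 0,"dy": 0,"dz": 0,"spin": 0,"fingers": 0.4}

```text
clock: 5.55
eef_pos: [0.5514, 0.0592, 0.1072]
tcp_rot: [[-0.007, 0.045, 0.999], [-0.001, 0.999, -0.045], [-1.0, -0.001, -0.007]]
force: [0.2, -0.4, -1.0]
width: 0.686
```

Run:
```python
from h import *
w=cam("wrist");cv2.imwrite("pics/w7.png",w["bgr"])
c=cam("top");crop(c,190,130,160,120,5,"t7.png")
go(.5551,.0573,.065,-2.8)
```

```text
pos [0.5523 0.0588 0.1082] yaw -2.65 w 0.687 F [-0.34 -0.36 -1.74] t 5.65
dx,dy,dz [ 4.31 -0.13  0.31] spin 0.003
```

View pics/w7.png

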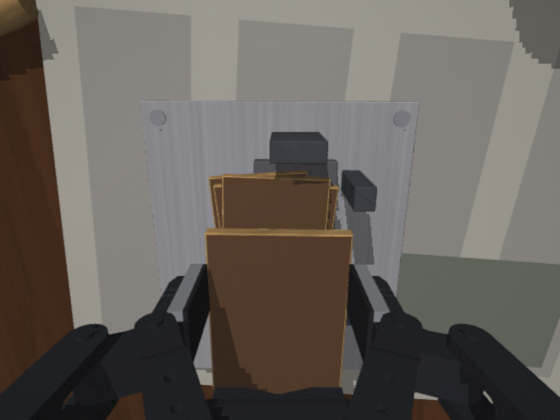

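View pics/t7.png

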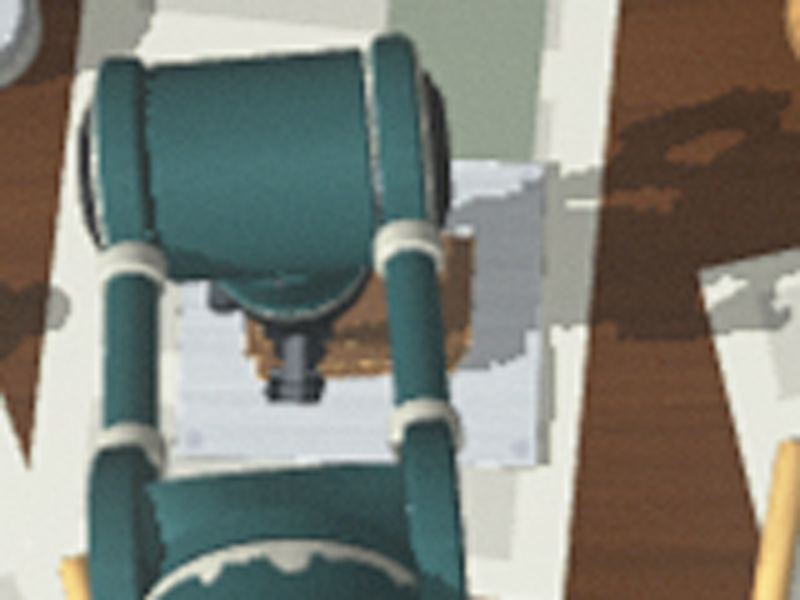

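Run:
```python
from h import *
w=cam("wrist"); crop(w,130,90,300,150,2.6,"w7c.png")
A=ray(w,[(145,102),(415,102)],.008); print(A, np.linalg.norm(A[0]-A[1]))
B=ray(w,[(271,162),(327,162),(357,209)],.052);print(B)
th=np.radians(-2.8);R=np.array([[np.cos(th),-np.sin(th)],[np.sin(th),np.cos(th)]])
for P in(A,B): print(((P[:,:2]-[.5615,.045])@R).round(4))
C=ray(w,[(224,178),(328,180)],.042);print("top blk",((C[:,:2]-[.5615,.045])@R).round(4))
go(.5551,.0573,.065,-2.8)
```

```text
[[0.47343518 0.13465658 0.008     ]
 [0.63776394 0.12691863 0.008     ]] 0.16451084340054606
[[0.5499036  0.10240835 0.052     ]
 [0.57882305 0.10107879 0.052     ]
 [0.59480019 0.07477188 0.052     ]]
[[-0.0923  0.0852]
 [ 0.0722  0.0855]]
[[-0.0144  0.0568]
 [ 0.0146  0.0569]
 [ 0.0318  0.0314]]
top blk [[-0.0407  0.0459]
 [ 0.0169  0.0449]]
pos [0.5527 0.0588 0.1086] yaw -2.66 w 0.693 F [-0.14  0.13  0.35] t 5.7
dx,dy,dz [ 4.36 -0.13  0.27] spin 0.003
```

View pics/w7c.png

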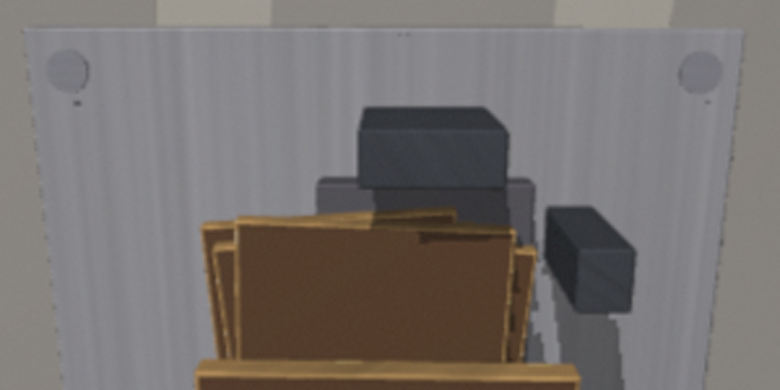

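The wrist view shows the top of pile block 4 with its +y end at rows 178–180. The stop edges project to where jig (0.5615, 0.046) at −2.8° says they should be. The tool is already over the target, so I'll lower it.

Emit:
play_rows:
  moves:
    - {"dx": 2,"dy": 0,"dz": 0,"spin": 0,"fingers": 0.4}
    - {"dx": 3.5,"dy": 0,"dz": 0,"spin": 0,"fingers": 0.4}
    - {"dx": 4.4,"dy": 0,"dz": 0,"spin": 0,"fingers": 0.4}
    - {"dx": 4.8,"dy": 0,"dz": 0,"spin": 0,"fingers": 0.4}
    - {"dx": 5.0,"dy": 0,"dz": 0,"spin": 0,"fingers": 0.4}
    - {"dx": 5.0,"dy": 0,"dz": 0,"spin": 0,"fingers": 0.4}

```text
clock: 6.3
eef_pos: [0.5526, 0.0587, 0.0586]
tcp_rot: [[-0.004, 0.046, 0.999], [-0.001, 0.999, -0.046], [-1.0, -0.001, -0.004]]
force: [0.2, -0.5, -0.5]
width: 0.69
```

Run:
```python
from h import *
w=cam("wrist");cv2.imwrite("pics/w8.png",w["bgr"])
c=cam("scene");crop(c,230,150,140,120,5,"s8.png")
go(.5531,.0584,.054,-2.8)
```

```text
pos [0.5531 0.0588 0.0592] yaw -2.65 w 0.684 F [-0.   -0.43 -0.13] t 6.4
dx,dy,dz [ 0.52 -0.04  0.01] spin 0.003
```

View pics/s8.png

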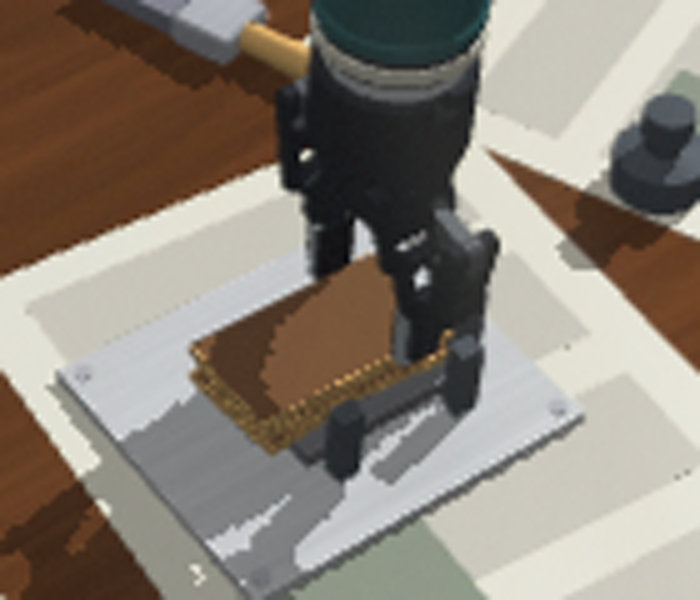

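The block hangs just over the pile, and the far finger is inside the stop gap. I'll go down in small steps until I feel contact.

Emit:
play_rows:
  moves:
    - {"dx": 0.2,"dy": 0,"dz": 0,"spin": 0,"fingers": 0.4}
    - {"dx": 0.4,"dy": 0,"dz": 0,"spin": 0,"fingers": 0.4}
    - {"dx": 0.5,"dy": 0,"dz": 0,"spin": 0,"fingers": 0.4}
    - {"dx": 0.5,"dy": 0,"dz": 0,"spin": 0,"fingers": 0.4}

```text
clock: 6.8
eef_pos: [0.553, 0.0589, 0.0542]
tcp_rot: [[-0.003, 0.046, 0.999], [-0.001, 0.999, -0.046], [-1.0, -0.001, -0.003]]
force: [0.2, -0.2, -0.2]
width: 0.692
```

Emit:
play_rows:
  moves:
    - {"dx": 0.1,"dy": 0,"dz": 0,"spin": 0,"fingers": 0.4}
    - {"dx": 0.2,"dy": 0,"dz": 0,"spin": 0,"fingers": 0.4}
    - {"dx": 0.2,"dy": 0,"dz": 0,"spin": 0,"fingers": 0.4}

```text
clock: 7.1
eef_pos: [0.5532, 0.0589, 0.0539]
tcp_rot: [[-0.003, 0.046, 0.999], [-0.001, 0.999, -0.046], [-1.0, -0.001, -0.003]]
force: [-4.9, 0.1, 11.5]
width: 0.686
```

Contact. I'll ease the load and open a little.

Emit:
play_rows:
  moves:
    - {"dx": -0.1,"dy": 0,"dz": 0,"spin": 0,"fingers": 0.4}
    - {"dx": -0.1,"dy": 0,"dz": 0,"spin": 0,"fingers": 0.28}
    - {"dx": -0.1,"dy": 0,"dz": 0,"spin": 0,"fingers": 0.22}
    - {"dx": -0.1,"dy": 0,"dz": 0,"spin": 0,"fingers": 0.2}
    - {"dx": -0.1,"dy": 0,"dz": 0,"spin": 0,"fingers": 0.2}

```text
clock: 7.6
eef_pos: [0.553, 0.0589, 0.0546]
tcp_rot: [[-0.004, 0.046, 0.999], [-0.001, 0.999, -0.046], [-1.0, -0.001, -0.004]]
force: [-0.2, 0.1, -1.1]
width: 0.8
```

Run:
```python
from h import *
w=cam("wrist");cv2.imwrite("pics/w9.png",w["bgr"])
c=cam("scene");crop(c,230,150,140,120,5,"s9.png")
go(.5531,.0584,.054,-2.8)
```

```text
pos [0.5531 0.0589 0.0547] yaw -2.65 w 0.804 F [0.31 0.25 0.84] t 7.7
dx,dy,dz [ 0.07 -0.05  0.  ] spin 0.003
```

View pics/w9.png

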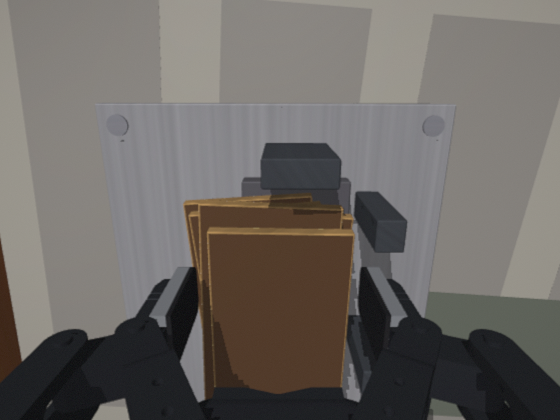

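View pics/s9.png

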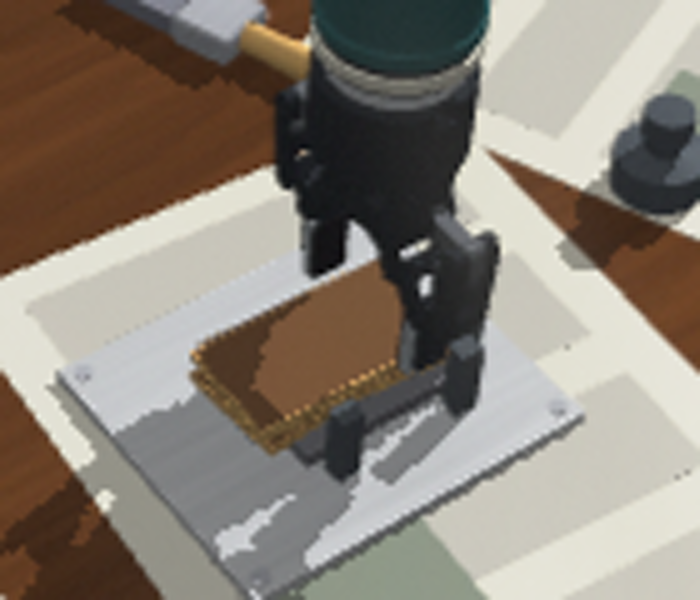

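The block is down and free on the pile, and both fingers stand clear. Now I'll rise, turn the jaws along the jig's y axis and move to the open −x side.

Emit:
play_rows:
  moves:
    - {"dx": -3,"dy": 0,"dz": 0,"spin": 0,"fingers": 0.2}
    - {"dx": -7,"dy": 0,"dz": 0,"spin": 0,"fingers": 0.2}
    - {"dx": -7.5,"dy": -0.2,"dz": -1,"spin": 0.14,"fingers": 0.35}
    - {"dx": -7.5,"dy": -0.4,"dz": -2,"spin": 0.28,"fingers": 0.35}
    - {"dx": -7.5,"dy": -0.6,"dz": -3,"spin": 0.42,"fingers": 0.35}
    - {"dx": -7.5,"dy": -0.8,"dz": -4,"spin": 0.56,"fingers": 0.35}
    - {"dx": -7.5,"dy": -1.0,"dz": -5,"spin": 0.7,"fingers": 0.35}
    - {"dx": -7.5,"dy": -1.2,"dz": -6,"spin": 0.84,"fingers": 0.35}
    - {"dx": -7.5,"dy": -1.2,"dz": -6.6,"spin": 0.98,"fingers": 0.35}
    - {"dx": -7.5,"dy": -1.2,"dz": -6.6,"spin": 1.12,"fingers": 0.35}

```text
clock: 8.7
eef_pos: [0.4858, 0.05, 0.1296]
tcp_rot: [[-0.004, 0.921, 0.388], [-0.001, 0.388, -0.921], [-1.0, -0.004, -0.001]]
force: [-0.4, -0.1, 0.3]
width: 0.651
```

```bash
cat >> h.py <<'E'
O=np.array([.5615,.046]);TH=np.radians(-2.8);RJ=np.array([[np.cos(TH),-np.sin(TH)],[np.sin(TH),np.cos(TH)]])
def j2w(x,y): return RJ@np.array([x,y])/1e3+O
def w2j(P): return ((np.atleast_2d(P)[:,:2]-O)@RJ*1e3).round(1)
def goj(x,y,z,yaw=None):
    p=j2w(x,y); print("now jig",w2j(get_state()["eef_pos"])); go(p[0],p[1],z,yaw)
E
python3 -c "
from h import *
goj(-75,0,.12,-92.8)"
```

```text
now jig [[-75.8   0.3]]
pos [0.4858 0.05   0.1296] yaw -67.15 w 0.651 F [-0.37 -0.12  0.29] t 8.7
dx,dy,dz [0.96 0.07 0.06] spin 0.448
```

Emit:
play_rows:
  moves:
    - {"dx": 0,"dy": 0,"dz": 0,"spin": 0.14,"fingers": 0.35}
    - {"dx": 0,"dy": 0,"dz": 0,"spin": 0.28,"fingers": 0.35}
    - {"dx": 0,"dy": 0,"dz": 0,"spin": 0.42,"fingers": 0.35}
    - {"dx": 0,"dy": 0,"dz": 0,"spin": 0.448,"fingers": 0.35}
    - {"dx": 0,"dy": 0,"dz": 0,"spin": 0.448,"fingers": 0.35}

```text
clock: 9.2
eef_pos: [0.4857, 0.05, 0.1296]
tcp_rot: [[-0.005, 0.999, -0.047], [-0.001, -0.047, -0.999], [-1.0, -0.005, 0.001]]
force: [-0.0, -0.1, 0.4]
width: 0.646
```

Run:
```python
from h import *
w=cam("wrist");cv2.imwrite("pics/w10.png",w["bgr"])
goj(-75,0,.027,-92.8)
```

```text
now jig [[-75.9   0.2]]
pos [0.4857 0.05   0.1296] yaw -92.67 w 0.654 F [ 0.24  0.7  -0.56] t 9.25
dx,dy,dz [1.026e+01 1.400e-01 1.000e-02] spin 0.002
```

View pics/w10.png

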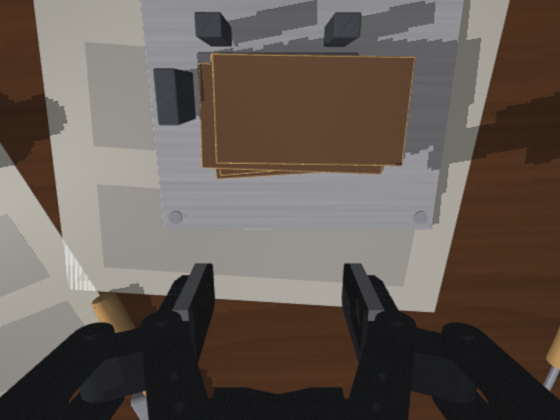

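Run:
```python
from h import *
w=cam("wrist"); crop(w,130,0,330,240,2.4,"w10c.png")
print("plate",w2j(ray(w,[(165,228),(432,228)],.008)))
print("brush",w2j(ray(w,[(110,300),(130,325)],.012)))
b=ray(w,[(212,54),(413,57),(403,165),(216,163)],.048);print("b5",w2j(b),w2j(b.mean(0)))
print("low",w2j(ray(w,[(202,65),(203,165)],.040)),w2j(ray(w,[(219,178),(382,172)],.024)))
goj(-75,0,.027,-92.8)
```

```text
plate [[ -95.5   84. ]
 [ -95.3 -114.6]]
brush [[-154.5  131.6]
 [-177.6  118.9]]
b5 [[ 20.7  35.6]
 [ 19.3 -72.6]
 [-39.7 -73.7]
 [-38.6  36.6]] [[ -9.6 -18.5]]
low [[ 15.6  42.9]
 [-41.5  46. ]] [[-53.5  39.3]
 [-49.3 -68.8]]
now jig [[-75.9   0.2]]
pos [0.4857 0.0499 0.1296] yaw -92.69 w 0.648 F [ 0.64 -0.12  0.15] t 9.3
dx,dy,dz [1.026e+01 1.300e-01 1.000e-02] spin 0.002
```

View pics/w10c.png

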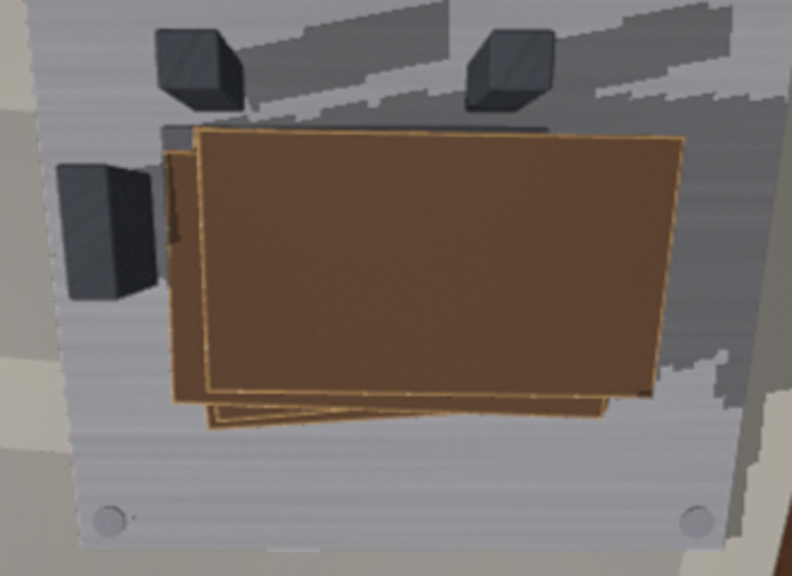

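The fifth block's centre measures jig (−9.6, −18.5) mm and lies flat, and the plate edges fit the jig frame within 1 mm. I'll lower the fingers at the −x side.

Emit:
play_rows:
  moves:
    - {"dx": 4,"dy": 0,"dz": 0,"spin": 0,"fingers": 0.35}
    - {"dx": 7.5,"dy": 0,"dz": 0,"spin": 0,"fingers": 0.35}
    - {"dx": 9.5,"dy": 0,"dz": 0,"spin": 0,"fingers": 0.35}
    - {"dx": 10.4,"dy": 0,"dz": 0,"spin": 0,"fingers": 0.35}
    - {"dx": 10.4,"dy": 0,"dz": 0,"spin": 0,"fingers": 0.35}
    - {"dx": 10.4,"dy": 0,"dz": 0,"spin": 0,"fingers": 0.35}

```text
clock: 9.9
eef_pos: [0.4862, 0.0499, 0.0264]
tcp_rot: [[-0.003, 0.999, -0.046], [-0.001, -0.046, -0.999], [-1.0, -0.003, 0.001]]
force: [0.9, -0.1, -0.3]
width: 0.651
```

Run:
```python
from h import *
goj(-44,0,.0255,-92.8)
```

```text
now jig [[-75.4   0.2]]
pos [0.4862 0.0499 0.0264] yaw -92.66 w 0.651 F [ 0.91 -0.14 -0.31] t 9.9
dx,dy,dz [0.08 3.14 0.03] spin 0.003
```

Next I push slowly in +x towards the side stops.

Emit:
play_rows:
  moves:
    - {"dx": 0.05,"dy": 0.6,"dz": 0,"spin": 0.002,"fingers": 0.35}
    - {"dx": 0.05,"dy": 1.0,"dz": 0,"spin": 0.002,"fingers": 0.35}
    - {"dx": 0.05,"dy": 1.3,"dz": 0,"spin": 0.002,"fingers": 0.35}
    - {"dx": 0.05,"dy": 1.6,"dz": 0,"spin": 0.002,"fingers": 0.35}
    - {"dx": 0.05,"dy": 1.9,"dz": 0,"spin": 0.002,"fingers": 0.35}
    - {"dx": 0.05,"dy": 2.2,"dz": 0,"spin": 0.002,"fingers": 0.35}
    - {"dx": 0.05,"dy": 2.5,"dz": 0,"spin": 0.002,"fingers": 0.35}
    - {"dx": 0.05,"dy": 2.8,"dz": 0,"spin": 0.002,"fingers": 0.35}
    - {"dx": 0.05,"dy": 2.8,"dz": 0,"spin": 0.002,"fingers": 0.35}
    - {"dx": 0.05,"dy": 2.8,"dz": 0,"spin": 0.002,"fingers": 0.35}

```text
clock: 10.9
eef_pos: [0.5149, 0.0486, 0.0259]
tcp_rot: [[-0.002, 0.999, -0.048], [-0.001, -0.048, -0.999], [-1.0, -0.002, 0.001]]
force: [0.2, -0.7, -0.4]
width: 0.652
```

Run:
```python
from h import *
goj(-41,0,.0255,-92.8)
w=cam("wrist"); cv2.imwrite("pics/w11.png",w["bgr"])
c=cam("scene");crop(c,230,150,140,120,5,"s11.png")
```

```text
now jig [[-46.7   0.3]]
pos [0.5149 0.0486 0.0259] yaw -92.78 w 0.652 F [ 0.21 -0.67 -0.43] t 10.9
dx,dy,dz [0.04 0.57 0.03] spin 0.0
```

View pics/w11.png

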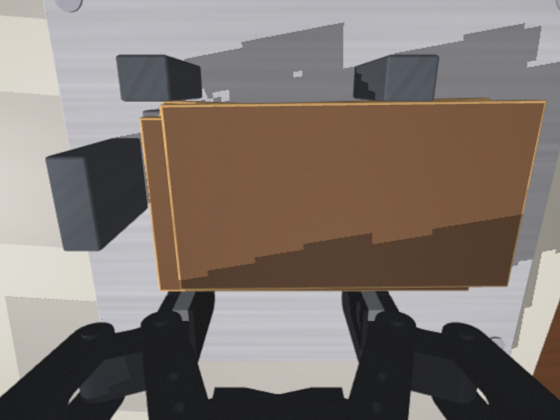

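View pics/s11.png

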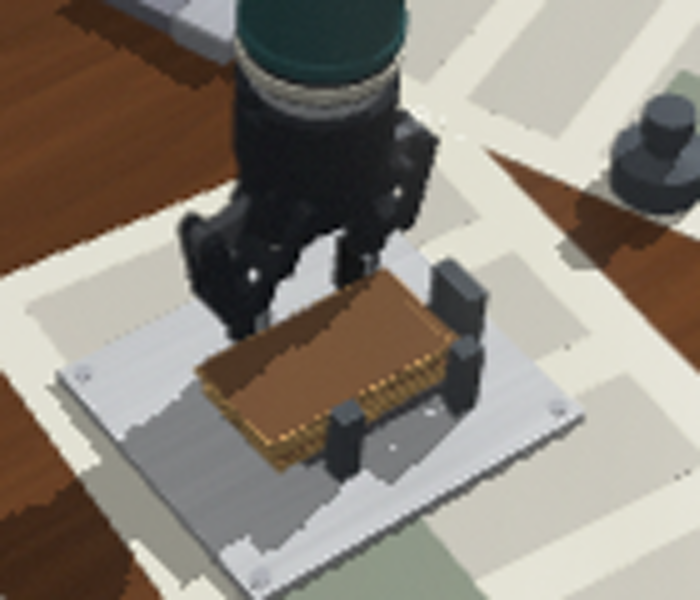

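The fingers are pushing all the edges into line, with about 5–6 mm still to go to the stops. I'll continue.

Emit:
play_rows:
  moves:
    - {"dx": 0,"dy": 0.2,"dz": 0,"spin": 0,"fingers": 0.35}
    - {"dx": 0,"dy": 0.4,"dz": 0,"spin": 0,"fingers": 0.35}
    - {"dx": 0,"dy": 0.55,"dz": 0,"spin": 0,"fingers": 0.35}
    - {"dx": 0,"dy": 0.55,"dz": 0,"spin": 0,"fingers": 0.35}
    - {"dx": 0,"dy": 0.55,"dz": 0,"spin": 0,"fingers": 0.35}

```text
clock: 11.5
eef_pos: [0.5192, 0.0483, 0.0255]
tcp_rot: [[-0.004, 0.999, -0.048], [-0.001, -0.048, -0.999], [-1.0, -0.004, 0.001]]
force: [-3.0, 0.2, -0.9]
width: 0.65
```

Emit:
play_rows:
  moves:
    - {"dx": 0,"dy": 0.2,"dz": 0,"spin": 0,"fingers": 0.35}
    - {"dx": 0,"dy": 0.25,"dz": 0,"spin": 0,"fingers": 0.35}
    - {"dx": 0,"dy": 0.25,"dz": 0,"spin": 0,"fingers": 0.35}

```text
clock: 11.8
eef_pos: [0.5193, 0.0483, 0.0251]
tcp_rot: [[-0.009, 0.999, -0.048], [-0.001, -0.048, -0.999], [-1.0, -0.009, 0.001]]
force: [-7.7, 0.8, 5.5]
width: 0.653
```

Run:
```python
from h import *
goj(-41,0,.0255,-92.8)
w=cam("wrist"); cv2.imwrite("pics/w12.png",w["bgr"])
```

```text
now jig [[-42.3   0.2]]
pos [0.5193 0.0483 0.0251] yaw -92.77 w 0.653 F [-7.74  0.76  5.51] t 11.8
dx,dy,dz [-0.04  0.12  0.02] spin 0.0
```

View pics/w12.png

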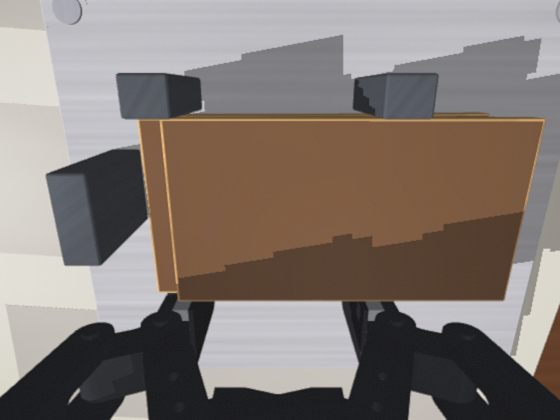

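Both stops meet the edge of the top block (row ~117) and the contact force rose to 8 N. I'll back off, rise, and go round to the −y side.

Emit:
play_rows:
  moves:
    - {"dx": 0,"dy": -1.0,"dz": 0,"spin": 0,"fingers": 0.35}
    - {"dx": 0,"dy": -2.5,"dz": 0,"spin": 0,"fingers": 0.35}
    - {"dx": -3,"dy": -3.5,"dz": 0,"spin": 0,"fingers": 0.35}
    - {"dx": -7,"dy": -3.5,"dz": 0,"spin": 0,"fingers": 0.35}
    - {"dx": -10,"dy": -3.5,"dz": 1.5,"spin": -0.14,"fingers": 0.5}
    - {"dx": -10,"dy": -3.0,"dz": 3.5,"spin": -0.28,"fingers": 0.62}
    - {"dx": -10,"dy": -2,"dz": 5.5,"spin": -0.42,"fingers": 0.62}
    - {"dx": -10,"dy": -1,"dz": 7.5,"spin": -0.56,"fingers": 0.62}
    - {"dx": -10,"dy": 1,"dz": 8.5,"spin": -0.7,"fingers": 0.62}
    - {"dx": -10,"dy": 3,"dz": 9.5,"spin": -0.84,"fingers": 0.62}

```text
clock: 12.85
eef_pos: [0.5468, -0.0489, 0.1256]
tcp_rot: [[-0.006, 0.699, 0.715], [-0.001, 0.715, -0.699], [-1.0, -0.005, -0.004]]
force: [-0.1, -0.1, -0.2]
width: 0.375
```

Run:
```python
from h import *
goj(0,-100,.125,-2.8)
```

```text
now jig [[-10.  -95.5]]
pos [ 0.5468 -0.0489  0.1256] yaw -44.35 w 0.375 F [-0.08 -0.13 -0.15] t 12.85
dx,dy,dz [0.05 0.33 1.05] spin -0.725
```

Emit:
play_rows:
  moves:
    - {"dx": 0,"dy": 0.33,"dz": 1.05,"spin": -0.14,"fingers": 0.62}
    - {"dx": 0,"dy": 0.33,"dz": 1.05,"spin": -0.28,"fingers": 0.62}
    - {"dx": 0,"dy": 0.33,"dz": 1.05,"spin": -0.42,"fingers": 0.62}
    - {"dx": 0,"dy": 0.33,"dz": 1.05,"spin": -0.56,"fingers": 0.62}
    - {"dx": 0,"dy": 0.33,"dz": 1.05,"spin": -0.7,"fingers": 0.62}
    - {"dx": 0,"dy": 0.33,"dz": 1.05,"spin": -0.725,"fingers": 0.62}
    - {"dx": 0,"dy": 0.33,"dz": 1.05,"spin": -0.725,"fingers": 0.62}

```text
clock: 13.55
eef_pos: [0.5571, -0.054, 0.1259]
tcp_rot: [[-0.005, 0.051, 0.999], [-0.001, 0.999, -0.051], [-1.0, -0.002, -0.005]]
force: [0.6, -0.5, -0.8]
width: 0.377
```

Run:
```python
from h import *
goj(0,-100,.026,-2.8)
w=cam("wrist"); cv2.imwrite("pics/w13.png",w["bgr"])
```

```text
now jig [[   0.4 -100.1]]
pos [ 0.5571 -0.054   0.1259] yaw -2.94 w 0.377 F [ 0.57 -0.49 -0.77] t 13.55
dx,dy,dz [9.99 0.02 0.  ] spin -0.002
```

View pics/w13.png

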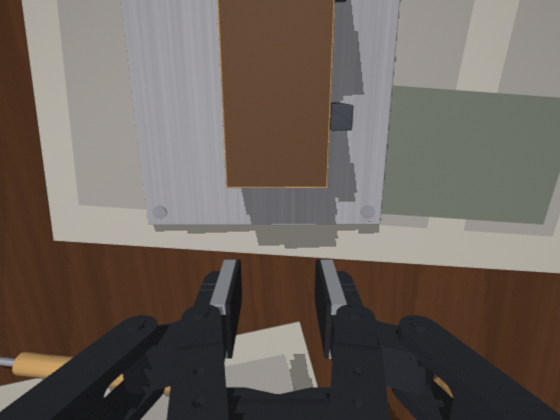

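The pile is straight against the side stops, with its −y end clear of the fingers. I'll lower and push in +y.

Emit:
play_rows:
  moves:
    - {"dx": 4,"dy": 0,"dz": 0,"spin": 0,"fingers": 0.62}
    - {"dx": 7.5,"dy": 0,"dz": 0,"spin": 0,"fingers": 0.62}
    - {"dx": 9.3,"dy": 0,"dz": 0,"spin": 0,"fingers": 0.62}
    - {"dx": 10,"dy": 0,"dz": 0,"spin": 0,"fingers": 0.62}
    - {"dx": 10,"dy": 0,"dz": 0,"spin": 0,"fingers": 0.62}
    - {"dx": 10,"dy": 0.5,"dz": 0,"spin": 0,"fingers": 0.62}
    - {"dx": 10,"dy": 1.0,"dz": 0,"spin": 0,"fingers": 0.62}

```text
clock: 14.3
eef_pos: [0.5585, -0.044, 0.0275]
tcp_rot: [[-0.002, 0.052, 0.999], [-0.002, 0.999, -0.052], [-1.0, -0.002, -0.002]]
force: [0.1, -0.0, -0.5]
width: 0.381
```

Run:
```python
from h import *
goj(0,-70,.026,-2.8)
```

```text
now jig [[  1.4 -90. ]]
pos [ 0.5585 -0.044   0.0275] yaw -3.0 w 0.381 F [ 0.11 -0.03 -0.51] t 14.3
dx,dy,dz [ 0.14  2.   -0.15] spin -0.004
```

Emit:
play_rows:
  moves:
    - {"dx": 0.1,"dy": 0.3,"dz": -0.1,"spin": -0.004,"fingers": 0.62}
    - {"dx": 0.1,"dy": 0.6,"dz": -0.1,"spin": -0.004,"fingers": 0.62}
    - {"dx": 0.1,"dy": 0.9,"dz": -0.1,"spin": -0.004,"fingers": 0.62}
    - {"dx": 0.1,"dy": 1.2,"dz": -0.1,"spin": -0.004,"fingers": 0.62}
    - {"dx": 0.1,"dy": 1.5,"dz": -0.1,"spin": -0.004,"fingers": 0.62}
    - {"dx": 0.1,"dy": 1.7,"dz": -0.1,"spin": -0.004,"fingers": 0.62}
    - {"dx": 0.1,"dy": 1.9,"dz": -0.1,"spin": -0.004,"fingers": 0.62}
    - {"dx": 0.1,"dy": 2.05,"dz": -0.1,"spin": -0.004,"fingers": 0.62}
    - {"dx": 0.1,"dy": 2.05,"dz": -0.1,"spin": -0.004,"fingers": 0.62}

```text
clock: 15.2
eef_pos: [0.5586, -0.0232, 0.0264]
tcp_rot: [[-0.002, 0.048, 0.999], [-0.001, 0.999, -0.048], [-1.0, -0.002, -0.002]]
force: [0.1, -1.5, 1.8]
width: 0.381
```

Run:
```python
from h import *
goj(0,-67,.026,-2.8)
w=cam("wrist"); cv2.imwrite("pics/w14.png",w["bgr"])
```

```text
now jig [[  0.5 -69.3]]
pos [ 0.5586 -0.0232  0.0264] yaw -2.77 w 0.381 F [ 0.05 -1.51  1.85] t 15.2
dx,dy,dz [ 0.04  0.23 -0.05] spin 0.001
```

View pics/w14.png

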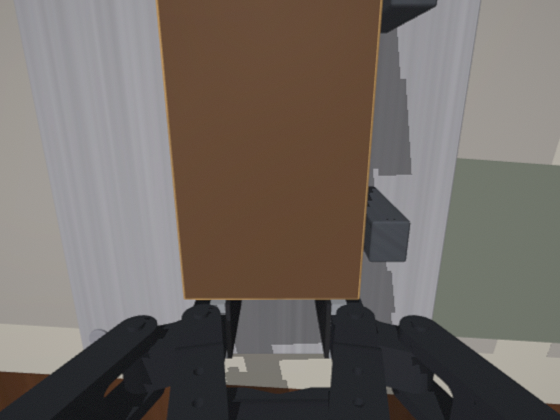

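Emit:
play_rows:
  moves:
    - {"dx": 0,"dy": 0.1,"dz": 0,"spin": 0,"fingers": 0.62}
    - {"dx": 0,"dy": 0.2,"dz": 0,"spin": 0,"fingers": 0.62}
    - {"dx": 0,"dy": 0.3,"dz": 0,"spin": 0,"fingers": 0.62}
    - {"dx": 0,"dy": 0.3,"dz": 0,"spin": 0,"fingers": 0.62}

```text
clock: 15.65
eef_pos: [0.5587, -0.0202, 0.0263]
tcp_rot: [[-0.002, 0.048, 0.999], [-0.001, 0.999, -0.048], [-1.0, -0.002, -0.002]]
force: [0.1, -1.8, 2.0]
width: 0.38
```

Emit:
play_rows:
  moves:
    - {"dx": 0,"dy": 0.1,"dz": 0,"spin": 0,"fingers": 0.62}
    - {"dx": 0,"dy": 0.2,"dz": 0,"spin": 0,"fingers": 0.62}
    - {"dx": 0,"dy": 0.2,"dz": 0,"spin": 0,"fingers": 0.62}

```text
clock: 15.95
eef_pos: [0.5588, -0.0194, 0.0263]
tcp_rot: [[-0.002, 0.048, 0.999], [-0.003, 0.999, -0.048], [-1.0, -0.003, -0.002]]
force: [-0.7, -8.0, 1.2]
width: 0.376
```

Run:
```python
from h import *
goj(0,-67,.026,-2.8)
c=cam("scene");crop(c,230,150,140,120,5,"s15.png")
```

```text
now jig [[  0.5 -65.5]]
pos [ 0.5588 -0.0194  0.0263] yaw -2.74 w 0.376 F [-0.7  -7.96  1.15] t 15.95
dx,dy,dz [ 0.03 -0.15 -0.05] spin 0.001
```

View pics/s15.png

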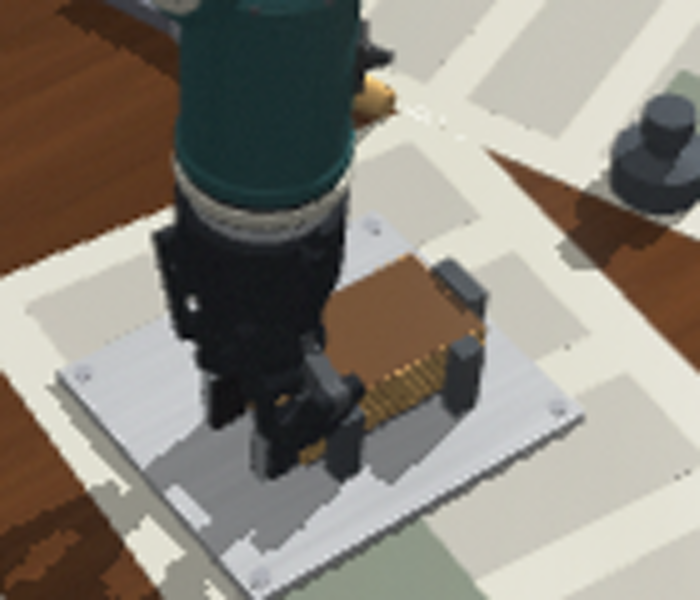

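The force rose to 8 N with the pile against the end stop. I'll back away and inspect from the −x side, where I can also tap again.

Emit:
play_rows:
  moves:
    - {"dx": 0,"dy": -1.0,"dz": 0,"spin": 0,"fingers": 0.62}
    - {"dx": 0,"dy": -2.5,"dz": 0,"spin": 0,"fingers": 0.62}
    - {"dx": -4,"dy": -3.5,"dz": 0,"spin": 0,"fingers": 0.62}
    - {"dx": -8,"dy": -3.5,"dz": 0,"spin": 0,"fingers": 0.62}
    - {"dx": -10,"dy": -3,"dz": -2,"spin": 0.14,"fingers": 0.5}
    - {"dx": -10,"dy": -2,"dz": -5,"spin": 0.28,"fingers": 0.35}
    - {"dx": -10,"dy": 0,"dz": -7,"spin": 0.42,"fingers": 0.35}
    - {"dx": -10,"dy": 2.5,"dz": -7.6,"spin": 0.56,"fingers": 0.35}
    - {"dx": -10,"dy": 5,"dz": -7.6,"spin": 0.7,"fingers": 0.35}
    - {"dx": -10,"dy": 6.5,"dz": -7.6,"spin": 0.84,"fingers": 0.35}

```text
clock: 17.0
eef_pos: [0.4856, 0.0504, 0.1262]
tcp_rot: [[-0.002, 0.779, 0.627], [-0.002, 0.627, -0.779], [-1.0, -0.003, 0.0]]
force: [-0.2, -0.9, 0.9]
width: 0.649
```

Run:
```python
from h import *
goj(-75,0,.125,-92.8)
```

```text
now jig [[-76.    0.7]]
pos [0.4856 0.0504 0.1262] yaw -51.21 w 0.649 F [-0.2  -0.9   0.87] t 17.0
dx,dy,dz [0.12 0.03 0.12] spin 0.726
```

Emit:
play_rows:
  moves:
    - {"dx": 0,"dy": 0,"dz": 0.1,"spin": 0.14,"fingers": 0.35}
    - {"dx": 0,"dy": 0,"dz": 0.1,"spin": 0.28,"fingers": 0.35}
    - {"dx": 0,"dy": 0,"dz": 0.1,"spin": 0.42,"fingers": 0.35}
    - {"dx": 0,"dy": 0,"dz": 0.1,"spin": 0.56,"fingers": 0.35}
    - {"dx": 0,"dy": 0,"dz": 0.1,"spin": 0.7,"fingers": 0.35}
    - {"dx": 0,"dy": 0,"dz": 0.1,"spin": 0.726,"fingers": 0.35}
    - {"dx": 0,"dy": 0,"dz": 0.1,"spin": 0.726,"fingers": 0.35}

```text
clock: 17.7
eef_pos: [0.486, 0.0493, 0.126]
tcp_rot: [[-0.003, 0.999, -0.047], [-0.002, -0.047, -0.999], [-1.0, -0.002, 0.002]]
force: [0.3, -0.8, -0.2]
width: 0.651
```

Run:
```python
from h import *
goj(-75,0,.0255,-92.8)
w=cam("wrist"); crop(w,130,0,330,240,2.4,"w16.png")
c=cam("scene");crop(c,230,150,140,120,5,"s16.png")
```

```text
now jig [[-75.5  -0.4]]
pos [0.486  0.0493 0.126 ] yaw -92.7 w 0.651 F [ 0.26 -0.79 -0.19] t 17.7
dx,dy,dz [10.05  0.08 -0.06] spin 0.002
```

View pics/w16.png

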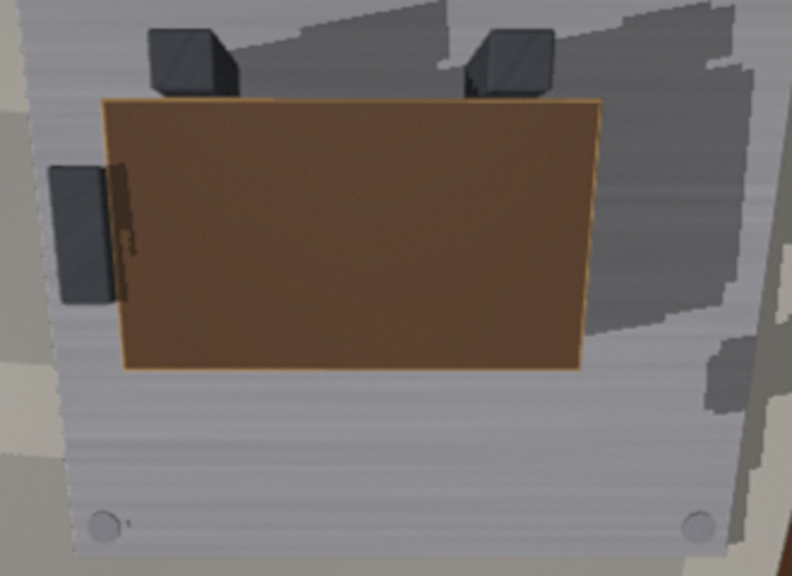

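View pics/s16.png

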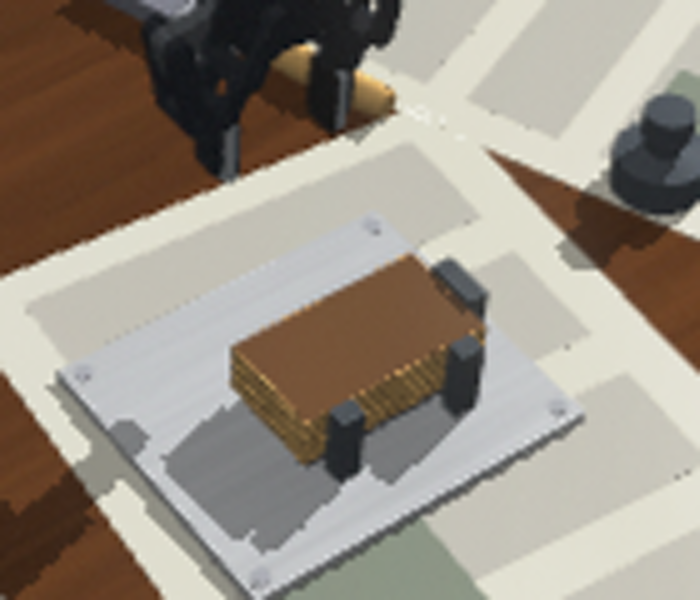

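The top block sits flush against all three stops: side stops at crop row ~97, end stop at columns ~105–118. The scene view shows a straight pile. One more confirming tap on the long side.

Emit:
play_rows:
  moves:
    - {"dx": 4,"dy": 0,"dz": 0,"spin": 0,"fingers": 0.35}
    - {"dx": 7.5,"dy": 0,"dz": 0,"spin": 0,"fingers": 0.35}
    - {"dx": 9.5,"dy": 0,"dz": 0,"spin": 0,"fingers": 0.35}
    - {"dx": 10,"dy": 0.5,"dz": 0,"spin": 0,"fingers": 0.35}
    - {"dx": 10,"dy": 1.3,"dz": 0,"spin": 0,"fingers": 0.35}
    - {"dx": 10,"dy": 2.0,"dz": 0,"spin": 0,"fingers": 0.35}
    - {"dx": 10,"dy": 2.6,"dz": 0,"spin": 0,"fingers": 0.35}
    - {"dx": 10,"dy": 2.9,"dz": 0,"spin": 0,"fingers": 0.35}
    - {"dx": 10,"dy": 2.9,"dz": 0,"spin": 0,"fingers": 0.35}
    - {"dx": 10,"dy": 2.9,"dz": 0,"spin": 0,"fingers": 0.35}

```text
clock: 18.8
eef_pos: [0.515, 0.0478, 0.0263]
tcp_rot: [[-0.002, 0.999, -0.047], [-0.002, -0.047, -0.999], [-1.0, -0.002, 0.002]]
force: [-0.7, 0.1, -0.5]
width: 0.651
```

Run:
```python
from h import *
goj(-42.3,0,.0255,-92.8)
```

```text
now jig [[-46.5  -0.4]]
pos [0.515  0.0478 0.0263] yaw -92.69 w 0.651 F [-0.66  0.09 -0.55] t 18.8
dx,dy,dz [ 0.08  0.42 -0.04] spin 0.002
```

Emit:
play_rows:
  moves:
    - {"dx": 0,"dy": 0.2,"dz": 0,"spin": 0,"fingers": 0.35}
    - {"dx": 0,"dy": 0.4,"dz": 0,"spin": 0,"fingers": 0.35}
    - {"dx": 0,"dy": 0.55,"dz": 0,"spin": 0,"fingers": 0.35}
    - {"dx": 0,"dy": 0.65,"dz": 0,"spin": 0,"fingers": 0.35}
    - {"dx": 0,"dy": 0.65,"dz": 0,"spin": 0,"fingers": 0.35}

```text
clock: 19.3
eef_pos: [0.5194, 0.0476, 0.0258]
tcp_rot: [[-0.007, 0.999, -0.047], [-0.002, -0.047, -0.999], [-1.0, -0.006, 0.002]]
force: [-6.3, 0.8, 4.1]
width: 0.652
```

Contact is at the same place as before. I'll back off, rise, and locate the weight.

Emit:
play_rows:
  moves:
    - {"dx": 0,"dy": -1.0,"dz": 0,"spin": 0,"fingers": 0.35}
    - {"dx": 0,"dy": -2.5,"dz": 0,"spin": 0,"fingers": 0.35}
    - {"dx": -3,"dy": -3.5,"dz": 0,"spin": 0,"fingers": 0.35}
    - {"dx": -7,"dy": -3.5,"dz": 0,"spin": 0,"fingers": 0.35}
    - {"dx": -11,"dy": -3.5,"dz": 0,"spin": 0,"fingers": 0.35}
    - {"dx": -14,"dy": -3.5,"dz": 0,"spin": 0,"fingers": 0.35}

```text
clock: 19.9
eef_pos: [0.4859, 0.0496, 0.1686]
tcp_rot: [[-0.003, 0.999, -0.047], [-0.002, -0.047, -0.999], [-1.0, -0.003, 0.002]]
force: [0.2, -1.1, -0.3]
width: 0.653
```

Run:
```python
from h import *
c=cam("top");crop(c,140,165,80,60,8,"t17.png"); s=cam("scene");crop(s,330,150,80,60,8,"s17.png")
hsv=cv2.cvtColor(s["bgr"],cv2.COLOR_BGR2HSV);print(hsv[174,364],hsv[186,360])
for k,roi in((c,(155,180,190,212)),(s,(345,160,380,200))):
    hs=cv2.cvtColor(k["bgr"],cv2.COLOR_BGR2HSV); g=hs[...,2]
    x0,y0,x1,y1=roi; m=np.zeros_like(g); m[y0:y1,x0:x1]=(g[y0:y1,x0:x1]<95)*255
    for q in cv2.findContours(m,cv2.RETR_EXTERNAL,cv2.CHAIN_APPROX_NONE)[0]:
        if cv2.contourArea(q)>40: print(cv2.boundingRect(q),cv2.minEnclosingCircle(q))
```

```text
[104  30  93] [101  36  56]
(172, 185, 18, 21) ((182.60179138183594, 195.24850463867188), 11.246072769165039)
(345, 172, 27, 28) ((357.0, 186.5), 16.650924682617188)
```

View pics/t17.png

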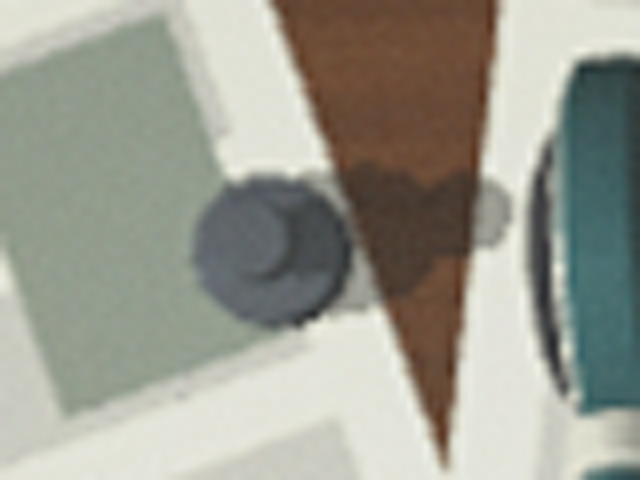

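View pics/s17.png

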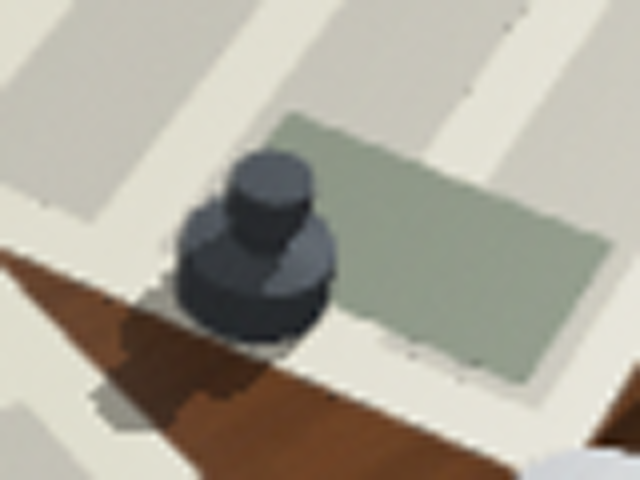

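Run:
```python
from h import *
c=cam("top");s=cam("scene")
print(ray(c,[(171.2,195)],.054),ray(c,[(174,196.4)],.02),ray(s,[(363.9,172.2)],.054))
go(.539,.267,.13,-92.8)
```

```text
[[0.54211599 0.27103953 0.054     ]] [[0.54191715 0.27062749 0.02      ]] [[0.54140678 0.27439537 0.054     ]]
pos [0.4858 0.0496 0.1668] yaw -92.69 w 0.65 F [-0.12  0.01 -0.1 ] t 20.1
dx,dy,dz [  3.62   4.31 -21.98] spin 0.002
```

Emit:
play_rows:
  moves:
    - {"dx": 0,"dy": 0.9,"dz": -4.5,"spin": 0,"fingers": 0.35}
    - {"dx": 0,"dy": 1.8,"dz": -9,"spin": 0,"fingers": 0.35}
    - {"dx": 0,"dy": 2.7,"dz": -13.5,"spin": 0,"fingers": 0.35}
    - {"dx": 1,"dy": 3.6,"dz": -18,"spin": 0,"fingers": 0.35}
    - {"dx": 3,"dy": 4.55,"dz": -22.5,"spin": 0,"fingers": 0.35}
    - {"dx": 4,"dy": 4.55,"dz": -22.5,"spin": 0,"fingers": 0.35}
    - {"dx": 4,"dy": 4.55,"dz": -22.5,"spin": 0,"fingers": 0.35}
    - {"dx": 4,"dy": 4.55,"dz": -22.5,"spin": 0,"fingers": 0.35}

```text
clock: 20.9
eef_pos: [0.5401, 0.2708, 0.1243]
tcp_rot: [[-0.007, 0.999, -0.047], [-0.004, -0.047, -0.999], [-1.0, -0.007, 0.004]]
force: [0.2, -0.1, 0.2]
width: 0.649
```

Run:
```python
from h import *
go(.5418,.2725,.046,-92.8)
w=cam("wrist");cv2.imwrite("pics/w18.png",w["bgr"])
```

```text
pos [0.5401 0.2708 0.1243] yaw -92.7 w 0.649 F [ 0.16 -0.1   0.2 ] t 20.9
dx,dy,dz [ 7.83  0.22 -0.21] spin 0.002
```

View pics/w18.png

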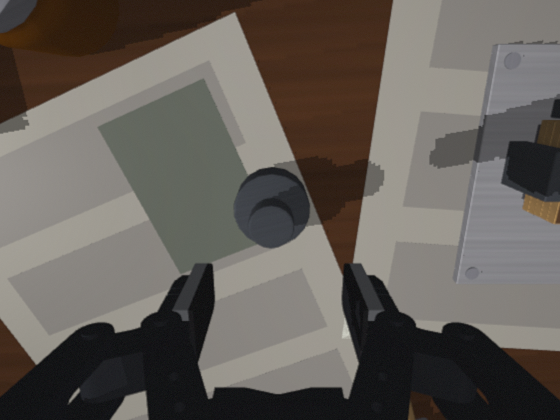

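Run:
```python
from h import *
w=cam("wrist");print(ray(w,[(272,224)],.054),ray(w,[(272,208)],.024));crop(w,220,150,110,110,5,"w18c.png")
go(.5418,.2725,.046,-92.8)
```

```text
[[0.54370374 0.27380185 0.054     ]] [[0.54375803 0.27417314 0.024     ]]
pos [0.5414 0.2708 0.1263] yaw -92.77 w 0.652 F [-0.08  0.66  0.89] t 21.0
dx,dy,dz [ 8.03  0.06 -0.19] spin 0.001
```

View pics/w18c.png

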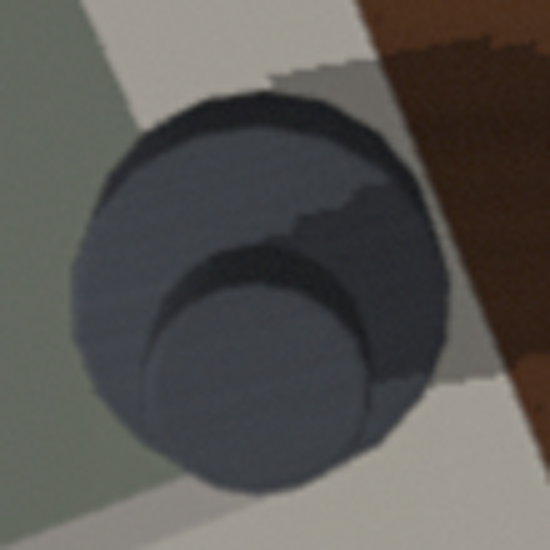

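Emit:
play_rows:
  moves:
    - {"dx": 3,"dy": 0.05,"dz": -0.28,"spin": 0,"fingers": 0.4}
    - {"dx": 6,"dy": 0.05,"dz": -0.28,"spin": 0,"fingers": 0.4}
    - {"dx": 7.5,"dy": 0.05,"dz": -0.28,"spin": 0,"fingers": 0.4}
    - {"dx": 8,"dy": 0.05,"dz": -0.28,"spin": 0,"fingers": 0.4}
    - {"dx": 8,"dy": 0.05,"dz": -0.28,"spin": 0,"fingers": 0.4}
    - {"dx": 8,"dy": 0.05,"dz": -0.28,"spin": 0,"fingers": 0.4}

```text
clock: 21.6
eef_pos: [0.5429, 0.2736, 0.0478]
tcp_rot: [[-0.002, 0.999, -0.049], [-0.001, -0.049, -0.999], [-1.0, -0.002, 0.001]]
force: [-0.8, 0.1, 0.1]
width: 0.598
```

Run:
```python
from h import *
go(.542,.2735,.046,-92.8)
w=cam("wrist");cv2.imwrite("pics/w19.png",w["bgr"])
```

```text
pos [0.5429 0.2736 0.0478] yaw -92.79 w 0.598 F [-0.79  0.14  0.14] t 21.6
dx,dy,dz [ 0.18 -0.09  0.02] spin 0.0
```

View pics/w19.png

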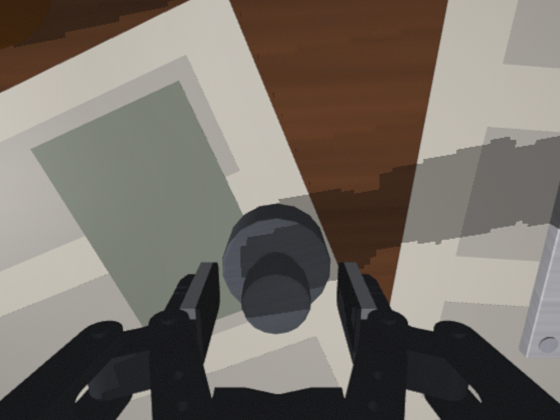

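The knob is centred between the pads (column 276 against a finger midpoint of 278). Closing.

Emit:
play_rows:
  moves:
    - {"dx": 0.15,"dy": 0,"dz": 0,"spin": 0,"fingers": 0.55}
    - {"dx": 0.15,"dy": 0,"dz": 0,"spin": 0,"fingers": 0.65}
    - {"dx": 0.15,"dy": 0,"dz": 0,"spin": 0,"fingers": 0.8}
    - {"dx": 0.15,"dy": 0,"dz": 0,"spin": 0,"fingers": 0.8}
    - {"dx": 0.15,"dy": 0,"dz": 0,"spin": 0,"fingers": 0.8}
  grip_force: 60

```text
clock: 22.15
eef_pos: [0.544, 0.2745, 0.0479]
tcp_rot: [[0.001, 0.999, -0.048], [0.0, -0.048, -0.999], [-1.0, 0.001, -0.0]]
force: [-0.1, 0.2, 6.6]
width: 0.302
```

Emit:
play_rows:
  moves:
    - {"dx": -0.5,"dy": 0,"dz": 0,"spin": 0,"fingers": 0.8}
    - {"dx": -1.5,"dy": 0,"dz": 0,"spin": 0,"fingers": 0.8}
    - {"dx": -3,"dy": 0,"dz": 0,"spin": 0,"fingers": 0.8}
    - {"dx": -3,"dy": 0,"dz": 0,"spin": 0,"fingers": 0.8}

```text
clock: 22.55
eef_pos: [0.5457, 0.2753, 0.0806]
tcp_rot: [[0.005, 0.999, -0.048], [0.002, -0.048, -0.999], [-1.0, 0.005, -0.002]]
force: [1.0, 1.2, -3.2]
width: 0.303
```

Run:
```python
from h import *
goj(0,0,.13,-92.8)
w=cam("wrist");cv2.imwrite("pics/w20.png",w["bgr"])
c=cam("scene");crop(c,300,120,120,90,6,"s20.png")
```

```text
now jig [[-26.9 228.2]]
pos [0.5457 0.2753 0.0806] yaw -92.78 w 0.303 F [ 1.    1.17 -3.21] t 22.55
dx,dy,dz [-4.98  2.71 22.81] spin 0.0
```

View pics/w20.png

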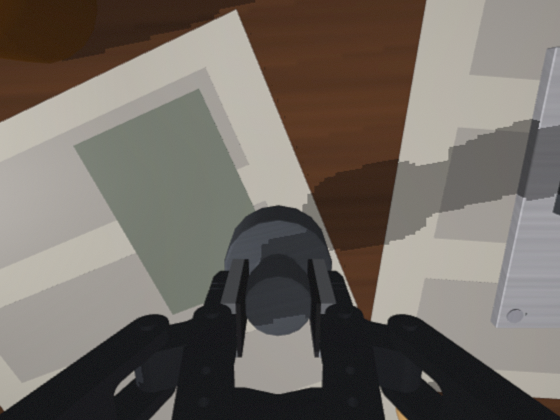

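View pics/s20.png

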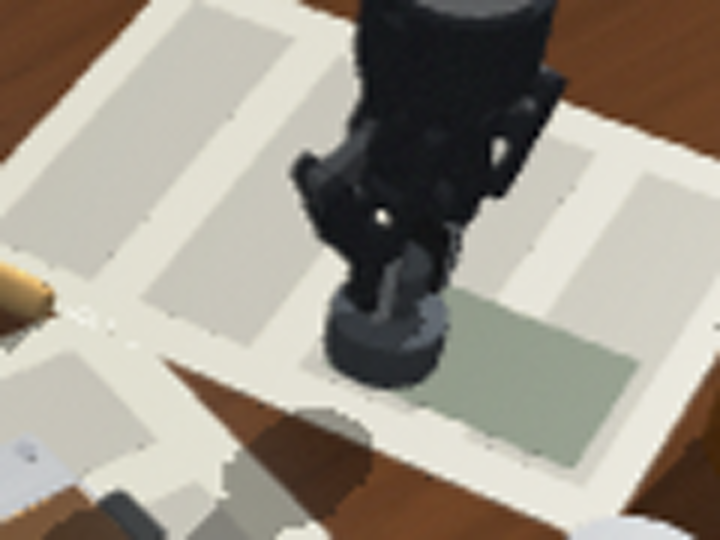

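The weight is lifted upright and firmly held. I'll carry it over the pile.

Emit:
play_rows:
  moves:
    - {"dx": -3,"dy": 0.2,"dz": 1.5,"spin": 0,"fingers": 0.8}
    - {"dx": -6,"dy": 0.6,"dz": 4.5,"spin": 0,"fingers": 0.8}
    - {"dx": -6,"dy": 1.0,"dz": 8,"spin": 0,"fingers": 0.8}
    - {"dx": -6,"dy": 1.4,"dz": 11.5,"spin": 0,"fingers": 0.8}
    - {"dx": -6,"dy": 1.8,"dz": 15,"spin": 0,"fingers": 0.8}
    - {"dx": -6,"dy": 2.2,"dz": 18.5,"spin": 0,"fingers": 0.8}
    - {"dx": -6,"dy": 2.5,"dz": 21,"spin": 0,"fingers": 0.8}
    - {"dx": -6,"dy": 2.7,"dz": 22.8,"spin": 0,"fingers": 0.8}
    - {"dx": -6,"dy": 2.7,"dz": 22.8,"spin": 0,"fingers": 0.8}
    - {"dx": -6,"dy": 2.7,"dz": 22.8,"spin": 0,"fingers": 0.8}

```text
clock: 23.65
eef_pos: [0.5599, 0.0455, 0.1381]
tcp_rot: [[0.001, 0.999, -0.05], [0.001, -0.05, -0.999], [-1.0, 0.001, -0.001]]
force: [0.4, 0.7, -3.9]
width: 0.298
```

Run:
```python
from h import *
w=cam("wrist");cv2.imwrite("pics/w21.png",w["bgr"])
goj(0,0,.105,-92.8)
```

```text
now jig [[-1.5 -0.1]]
pos [0.56   0.046  0.1382] yaw -92.8 w 0.295 F [ 0.29 -0.04 -3.85] t 23.7
dx,dy,dz [ 3.32  0.15 -0.  ] spin 0.0
```

View pics/w21.png

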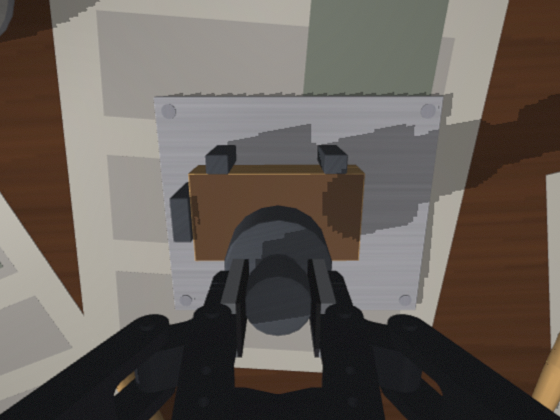

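Run:
```python
from h import *
w=cam("wrist");crop(w,210,190,140,160,4,"w21c.png")
for px in((278,295),(278,300),(278,305)): print(px,w2j(ray(w,[px],.144)))
b=ray(w,[(190,175),(363,172),(359,261),(196,260)],.048);print("b5",w2j(b),w2j(b.mean(0)))
goj(0,0,.105,-92.8)
```

```text
(278, 295) [[ 1.1 -0.2]]
(278, 300) [[-1.1 -0.2]]
(278, 305) [[-3.4 -0.2]]
b5 [[ 27.1  54.5]
 [ 28.9 -52.7]
 [-31.8 -54.3]
 [-31.1  54.9]] [[-1.7  0.6]]
now jig [[-1.4  0.2]]
pos [0.5601 0.0463 0.1383] yaw -92.76 w 0.298 F [-0.2   0.57 -3.32] t 23.75
dx,dy,dz [3.33 0.14 0.03] spin 0.001
```

View pics/w21c.png

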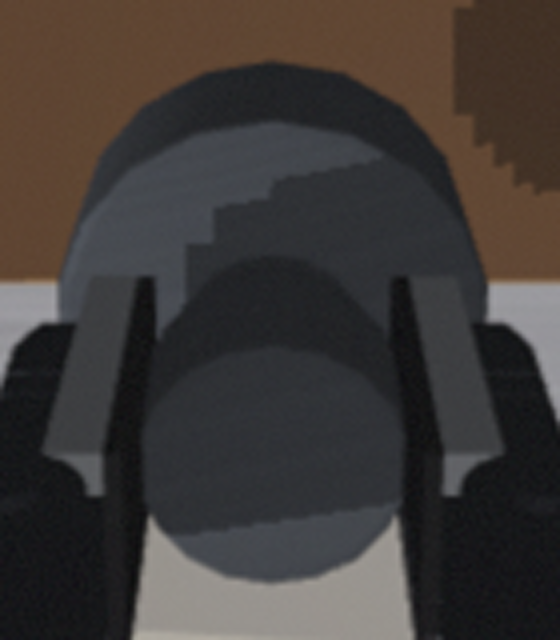

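The knob is about 2–3 mm short in x, and the pile is still true. I'll shift it 0.25 cm and lower.

Emit:
play_rows:
  moves:
    - {"dx": 1.5,"dy": 0.25,"dz": 0,"spin": 0,"fingers": 0.8}
    - {"dx": 2.6,"dy": 0.25,"dz": 0,"spin": 0,"fingers": 0.8}
    - {"dx": 3.3,"dy": 0.25,"dz": 0,"spin": 0,"fingers": 0.8}
    - {"dx": 3.6,"dy": 0.25,"dz": 0,"spin": 0,"fingers": 0.8}
    - {"dx": 3.6,"dy": 0.25,"dz": 0,"spin": 0,"fingers": 0.8}
    - {"dx": 3.6,"dy": 0.25,"dz": 0,"spin": 0,"fingers": 0.8}

```text
clock: 24.35
eef_pos: [0.5628, 0.0463, 0.1024]
tcp_rot: [[0.002, 0.999, -0.048], [0.001, -0.048, -0.999], [-1.0, 0.002, -0.001]]
force: [0.9, 0.5, -3.7]
width: 0.293
```

Run:
```python
from h import *
c=cam("scene");crop(c,230,130,140,120,5,"s22.png")
goj(0,0,.096,-92.8)
```

```text
now jig [[1.5 0.4]]
pos [0.563  0.0463 0.1027] yaw -92.75 w 0.303 F [-0.13 -0.54 -3.17] t 24.4
dx,dy,dz [ 0.67 -0.15  0.04] spin 0.001
```

View pics/s22.png

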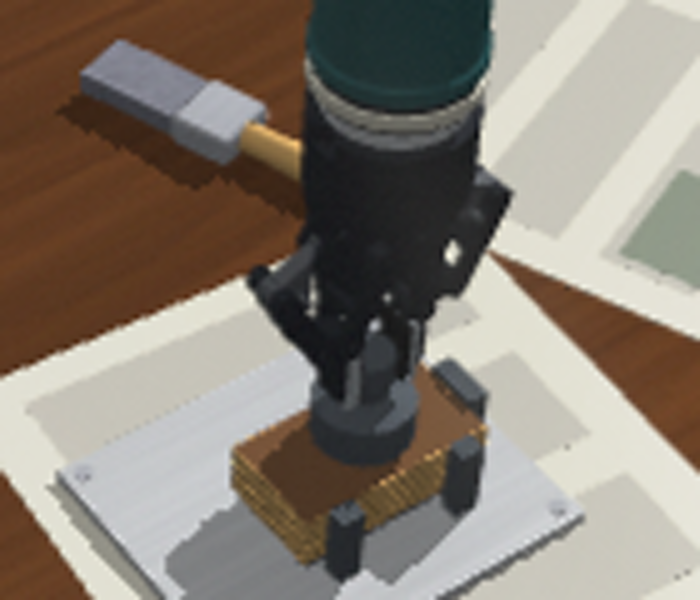

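The weight hangs just above the middle of the pile. Lowering gently to contact.

Emit:
play_rows:
  moves:
    - {"dx": 0.2,"dy": 0,"dz": 0,"spin": 0,"fingers": 0.8}
    - {"dx": 0.3,"dy": 0,"dz": 0,"spin": 0,"fingers": 0.8}
    - {"dx": 0.4,"dy": 0,"dz": 0,"spin": 0,"fingers": 0.8}
    - {"dx": 0.5,"dy": 0,"dz": 0,"spin": 0,"fingers": 0.8}
    - {"dx": 0.5,"dy": 0,"dz": 0,"spin": 0,"fingers": 0.8}

```text
clock: 24.9
eef_pos: [0.5629, 0.0463, 0.0975]
tcp_rot: [[0.002, 0.999, -0.048], [0.001, -0.048, -0.999], [-1.0, 0.002, -0.001]]
force: [-0.3, -0.2, -4.2]
width: 0.302
```

Emit:
play_rows:
  moves:
    - {"dx": 0.08,"dy": 0,"dz": 0,"spin": 0,"fingers": 0.8}
    - {"dx": 0.16,"dy": 0,"dz": 0,"spin": 0,"fingers": 0.8}
    - {"dx": 0.16,"dy": 0,"dz": 0,"spin": 0,"fingers": 0.8}

```text
clock: 25.2
eef_pos: [0.563, 0.0463, 0.096]
tcp_rot: [[0.002, 0.999, -0.048], [0.001, -0.048, -0.999], [-1.0, 0.002, -0.001]]
force: [0.5, -0.3, -3.6]
width: 0.298
```

Emit:
play_rows:
  moves:
    - {"dx": 0.08,"dy": 0,"dz": 0,"spin": 0,"fingers": 0.8}
    - {"dx": 0.14,"dy": 0,"dz": 0,"spin": 0,"fingers": 0.8}
    - {"dx": 0.14,"dy": 0,"dz": 0,"spin": 0,"fingers": 0.8}

```text
clock: 25.5
eef_pos: [0.5633, 0.0464, 0.0959]
tcp_rot: [[0.003, 0.999, -0.048], [0.001, -0.048, -0.999], [-1.0, 0.003, -0.001]]
force: [-4.4, -0.1, 5.2]
width: 0.302
```

Contact. Easing off, then opening slowly.

Emit:
play_rows:
  moves:
    - {"dx": -0.08,"dy": 0,"dz": 0,"spin": 0,"fingers": 0.8}
    - {"dx": -0.08,"dy": 0,"dz": 0,"spin": 0,"fingers": 0.8}

```text
clock: 25.7
eef_pos: [0.5635, 0.0464, 0.0967]
tcp_rot: [[0.003, 0.999, -0.048], [0.001, -0.048, -0.999], [-1.0, 0.003, -0.001]]
force: [-0.6, 0.5, -3.8]
width: 0.298
```

Emit:
play_rows:
  moves:
    - {"dx": 0.06,"dy": 0,"dz": 0,"spin": 0,"fingers": 0.8}
    - {"dx": 0.06,"dy": 0,"dz": 0,"spin": 0,"fingers": 0.8}

```text
clock: 25.9
eef_pos: [0.5635, 0.0464, 0.096]
tcp_rot: [[0.003, 0.999, -0.048], [0.001, -0.048, -0.999], [-1.0, 0.003, -0.001]]
force: [-0.1, 0.3, -2.1]
width: 0.297
```

Emit:
play_rows:
  moves:
    - {"dx": 0.03,"dy": 0,"dz": 0,"spin": 0,"fingers": 0.7}
    - {"dx": 0.03,"dy": 0,"dz": 0,"spin": 0,"fingers": 0.66}
    - {"dx": 0.03,"dy": 0,"dz": 0,"spin": 0,"fingers": 0.62}
    - {"dx": 0.03,"dy": 0,"dz": 0,"spin": 0,"fingers": 0.55}
    - {"dx": 0.03,"dy": 0,"dz": 0,"spin": 0,"fingers": 0.45}
    - {"dx": 0.03,"dy": 0,"dz": 0,"spin": 0,"fingers": 0.4}
    - {"dx": 0.03,"dy": 0,"dz": 0,"spin": 0,"fingers": 0.4}

```text
clock: 26.6
eef_pos: [0.5635, 0.0464, 0.0957]
tcp_rot: [[0.003, 0.999, -0.048], [0.001, -0.048, -0.999], [-1.0, 0.003, -0.002]]
force: [0.1, 0.9, 0.3]
width: 0.601
```

Run:
```python
from h import *
w=cam("wrist");cv2.imwrite("pics/w23.png",w["bgr"])
goj(0,0,.18,-92.8)
```

```text
now jig [[2.  0.5]]
pos [0.5635 0.0464 0.0957] yaw -92.75 w 0.603 F [-0.32  0.13  0.44] t 26.65
dx,dy,dz [-8.43 -0.17  0.03] spin 0.001
```

View pics/w23.png

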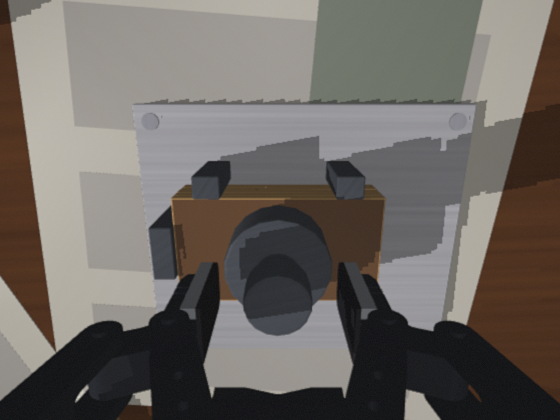

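The weight stands free and upright, with both pads clear of the knob. I'll rise straight up, move away towards the robot and inspect.

Emit:
play_rows:
  moves:
    - {"dx": -1.5,"dy": 0,"dz": 0,"spin": 0,"fingers": 0.4}
    - {"dx": -5,"dy": 0,"dz": 0,"spin": 0,"fingers": 0.4}
    - {"dx": -9,"dy": 0,"dz": 0,"spin": 0,"fingers": 0.4}
    - {"dx": -11,"dy": -3,"dz": 0,"spin": 0,"fingers": 0.4}
    - {"dx": -11,"dy": -7,"dz": 0,"spin": 0,"fingers": 0.4}
    - {"dx": -11,"dy": -9,"dz": 0,"spin": 0,"fingers": 0.4}
    - {"dx": -11,"dy": -9,"dz": 0,"spin": 0,"fingers": 0.4}
    - {"dx": -11,"dy": -9,"dz": 0,"spin": 0,"fingers": 0.4}

```text
clock: 27.45
eef_pos: [0.4739, 0.0506, 0.2066]
tcp_rot: [[0.006, 0.999, -0.048], [0.001, -0.048, -0.999], [-1.0, 0.006, -0.002]]
force: [0.6, 0.7, 0.3]
width: 0.598
```

Run:
```python
from h import *
w=cam("wrist");cv2.imwrite("pics/w24.png",w["bgr"])
c=cam("scene");cv2.imwrite("pics/s24f.png",c["bgr"]);crop(c,230,150,140,120,5,"s24.png")
goj(0,0,.18,-92.8)
```

```text
now jig [[-87.1   0.3]]
pos [0.4745 0.0505 0.2062] yaw -92.76 w 0.598 F [0.44 0.4  0.13] t 27.55
dx,dy,dz [2.66 8.7  0.04] spin 0.001
```

View pics/w24.png

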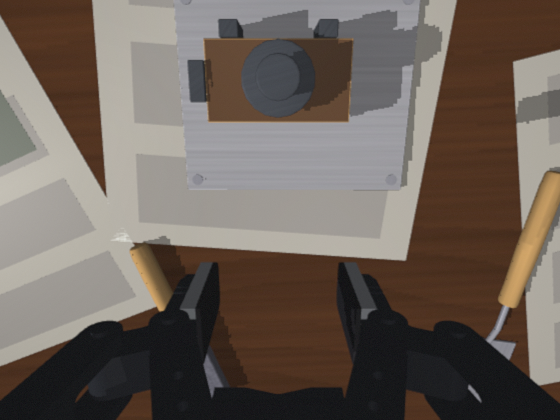

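View pics/s24.png

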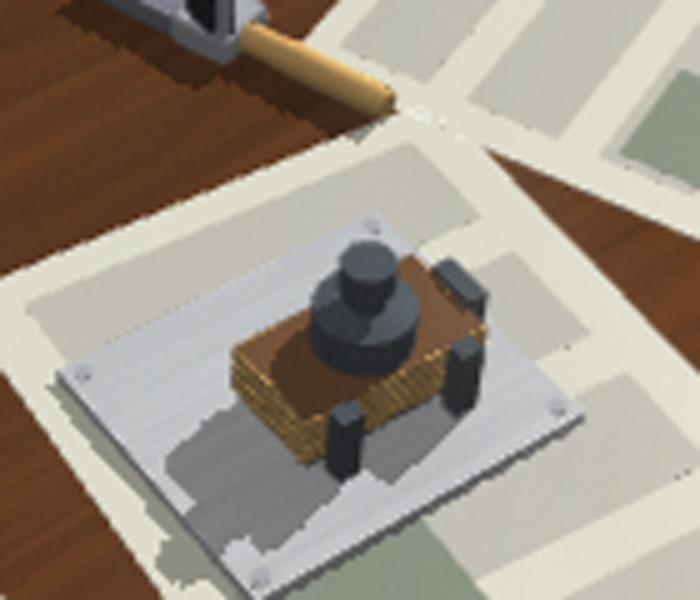

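View pics/s24f.png

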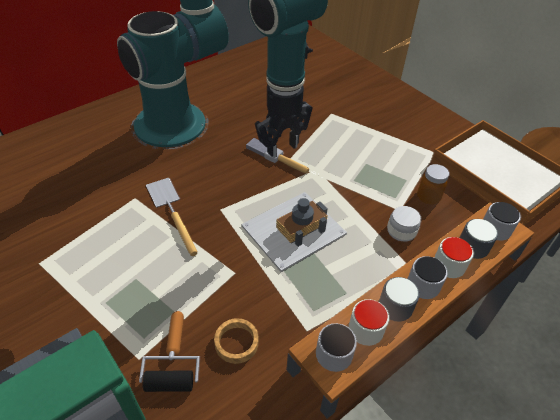

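Run:
```python
from h import *
w=cam("wrist")
b=ray(w,[(204,39),(352,39),(349,122),(209,121)],.048);print("b5",w2j(b),w2j(b.mean(0)),"knob",w2j(ray(w,[(277,77)],.102)))
sign_off()
```

```text
b5 [[ 27.7  54.3]
 [ 27.7 -53.5]
 [-31.3 -54.8]
 [-30.5  54. ]] [[-1.6 -0. ]] knob [[-0.5  0.9]]
the job is handed in; nothing more can be done
```

The job is handed in at about 27.6 s of the 72 s allowed. The sign-off reports no verdict, so the results below are from my own checks.

- **Fifth block:** I laid it flat on the pile at about jig (−10, −18) mm and let it go.
- **Squaring:** I tapped the long side, then the short end, then the long side again. Contact force rose to 6–8 N against the stops each time.
- **Weight:** I set it down gently and let it go. It stands upright, with the knob about 1–2 mm from the top block's centre.

**Last checks:**
- **Top block:** It shows flush with all three stops, straight in the jig, with its centre at about (−1.6, 0) mm. The −1.6 mm in x is within my 1–2 mm picture accuracy, since the block touched the stops under force.
- **Lower blocks:** I could only judge these by eye. In the scene view the pile's sides look straight.
- **Bystanders:** They look unmoved in the last scene picture. I did not measure them.

**Disagreements:** The two cameras differed by 2–3 mm on the jig and the weight. The end-stop contact came about 1 mm beyond where my jig estimate put it.

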